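# Load and lock the pantry tool caddy

## Task

Load the bamboo caddy: slide every scraper standing in the white draining rack down edgewise into a free slot of the caddy until it is fully home, and stand every green spice jar upright in one of the wells along the caddy's front, in whatever order you like. When all of them are in, press the caddy's sprung locking lever down until it clicks and stays down by itself. Leave the canister and the scoop behind the work where they are.

Things in the scene. Friction and masses are not known exactly. Their poses are not given: they have to be found in the camera images.
- caddy: bamboo caddy, fixed. Origin: centre of the underside of its slotted block, on the shelf; z up, -x is its front (towards the robot, turned by its yaw). Block 124 (x) by 210 (y) by 60 mm high with three parallel slots in its top; in front of it a ledge 96 by 222 by 40 mm high with three round wells; the locking lever stands beside its -y end
- rack: white plastic draining rack, fixed, 118 (x) by 160 (y) by 50 mm high; origin at the centre of its underside; three slots along its x, 98 long, 7.5 wide, 40 mm deep, at y = -60, 0, 60 mm, in which the scrapers stand at the start, handle up
- lever (a joint): locking lever of the caddy, rad: 0 = raised (sprung), 0.55 = fully down on its stop. It pushes back with 2 to 3 N at the pad at first, stiffens to about 14 N from 0.23 on, snaps over at about 0.40 and a detent then holds it down by itself near 0.55; released before that it springs up again
- lever_pad (a point): centre of the top face of the lever's grey pad, 40 (along the lever) by 26 mm. The pad moves with the lever about a hinge along the caddy's y at x = 45, y = -150, z = 65 mm in the caddy's frame: it starts with its centre at about x = -38, z = 117 mm and ends at about x = -53, z = 66 mm in the caddy's frame
- slot0 (a point): centre of the mouth of caddy slot 0 (caddy y = -70 mm), on the block's top face; the slot is 8 mm wide (caddy y) with 45 degree lead-ins 4 mm deep, 98 mm long (caddy x), 45 mm deep; takes any one scraper. Slots are 70 mm apart
- well0 (a point): centre of the mouth of well 0 of the caddy (in front of slot 0), on the ledge's top face; round, 62 mm across, 26 mm deep; takes any one jar. Wells are 70 mm apart and 110 mm in front of the slots
- slot1 (a point): centre of the mouth of caddy slot 1 (caddy y = 0 mm), on the block's top face; the slot is 8 mm wide (caddy y) with 45 degree lead-ins 4 mm deep, 98 mm long (caddy x), 45 mm deep; takes any one scraper. Slots are 70 mm apart
- well1 (a point): centre of the mouth of well 1 of the caddy (in front of slot 1), on the ledge's top face; round, 62 mm across, 26 mm deep; takes any one jar. Wells are 70 mm apart and 110 mm in front of the slots
- slot2 (a point): centre of the mouth of caddy slot 2 (caddy y = 70 mm), on the block's top face; the slot is 8 mm wide (caddy y) with 45 degree lead-ins 4 mm deep, 98 mm long (caddy x), 45 mm deep; takes any one scraper. Slots are 70 mm apart
- well2 (a point): centre of the mouth of well 2 of the caddy (in front of slot 2), on the ledge's top face; round, 62 mm across, 26 mm deep; takes any one jar. Wells are 70 mm apart and 110 mm in front of the slots
- scraper0_mid (a point): flat scraper (may be absent): centre of its wooden handle, 94 long (its x) by 20 thick (its y) by 28 mm high (z up along the tool). Below the handle hangs a steel blade 90 wide (x), 4 thick (y), whose lower edge is 84 mm below this point. 130 g. Fully home in a caddy slot, this point is 39 mm above the slot's mouth
- jar0_mid (a point): green ceramic spice jar with a cork lid (may be absent): its centre, half-way up; 54 mm across, 76 mm tall, 180 g, heavy-bottomed; standing on the shelf at the start. Standing in a well, this point is 12 mm above the well's mouth, so grip it in its upper half
- scraper1_mid (a point): flat scraper (may be absent): centre of its wooden handle, 94 long (its x) by 20 thick (its y) by 28 mm high (z up along the tool). Below the handle hangs a steel blade 90 wide (x), 4 thick (y), whose lower edge is 84 mm below this point. 130 g. Fully home in a caddy slot, this point is 39 mm above the slot's mouth
- jar1_mid (a point): green ceramic spice jar with a cork lid (may be absent): its centre, half-way up; 54 mm across, 76 mm tall, 180 g, heavy-bottomed; standing on the shelf at the start. Standing in a well, this point is 12 mm above the well's mouth, so grip it in its upper half
- scraper2_mid (a point): flat scraper (may be absent): centre of its wooden handle, 94 long (its x) by 20 thick (its y) by 28 mm high (z up along the tool). Below the handle hangs a steel blade 90 wide (x), 4 thick (y), whose lower edge is 84 mm below this point. 130 g. Fully home in a caddy slot, this point is 39 mm above the slot's mouth
- jar2_mid (a point): green ceramic spice jar with a cork lid (may be absent): its centre, half-way up; 54 mm across, 76 mm tall, 180 g, heavy-bottomed; standing on the shelf at the start. Standing in a well, this point is 12 mm above the well's mouth, so grip it in its upper half
- canister_mid (a point): clear canister with a steel twist cap, 94 mm across, 142 mm tall, a bystander; the point is on its axis 70 mm up
- scoop_mid (a point): steel scoop lying on the shelf, 170 mm long, a bystander; the point is the middle of its pan

How it is judged:
By the outcome, as a careful person would: the job done as asked, in the order asked, and still so for the second after the job is handed in, with the robot touching nothing.
Of scraper0, scraper1, scraper2 only 2 to 3 are there at a start; the rules pass over those that are not, and their reading is None.
Of jar0, jar1, jar2 only 2 to 3 are there at a start; the rules pass over those that are not, and their reading is None.
At some moment in a run one of jar0, jar1, jar2 may be knocked a few centimetres aside while the robot is not near it.
It also fails if it takes over 210 s, if anything falls off the work surface, if the arm or the gripper's body presses on something with over 40 N, if the wrist force passes 120 N, or if a joint passes its speed limit or range.

## Robot

A 6-joint arm with a two-finger parallel gripper is mounted at the origin on the work surface. World frame = base frame: x ahead of the robot, y to its left, z up, the work surface at z = 0. Lengths are in mm, angles in rad, forces in N, time in s.
With the tool pointing down it reaches from about 275 to 1000 mm from the base axis. Payload 8.4 kg.
Tool frame: the origin (TCP) lies at the very end of the fingers, on their centre line; the grasp point (between the pads) lies 19 mm behind it (r.pinch_z is the distance from the TCP to the grasp point, in mm); z points along the fingers, y is the direction in which the jaws open and shut (so a half turn about z gives the same grasp; the last joint's range is limited). The gripper opens to 85 mm and grips with 20 to 120 N. Pads are 22 mm wide; open, the fingers measure 114 mm over their backs; the gripper's body (76 mm by 85 mm) begins 54 mm behind the grasp point. The pads swing forward as they close: fully open they stand 13 mm farther back than shut.
Start: joints at [1.265, 0.353, 1.633, -0, 1.155, -0.002], TCP at [186.966, 596.382, 231.281] pointing down, gripper open.
Joint ranges: [-2.63, 2.63], [-0.92, 2.1], [0.06, 2.66], [-1.3, 4.44], [0, 2.69], [-3.02, 3.02]. Speed limits (rad/s): [2.22, 2.22, 2.79, 3.14, 3.14, 3.14].

## Interface

Orientations are given as [roll, pitch, yaw] about the fixed x, y, z axes, in that order (R = Rz(yaw) Ry(pitch) Rx(roll)).
In Python, from rig import r, optics gives the robot as it stands.
- The arm moves only by the shell command python3 -m creep 'ROWS' [FORCE]. ROWS is JSON, a list of rows, each an object with "dp": the shift along the tool's x, y, z in mm, a list of three; "angular": the turn, a rotation vector about the tool's x, y, z in rad, a list of three; "fingers": the finger opening in mm, from 0 to 85.4. In form: [{"dp": [dx, dy, dz], "angular": [wx, wy, wz], "fingers": fingers}, ...]. A call has 1 to 5 rows; each row is the pose to reach, as a shift and turn from the pose commanded when the call began, along the tool's axes at that moment; what a row does not reach only later rows make up. A row lasts 1/12 s, in which the tool goes at most 41.7 mm and 7.16 degrees, less where a joint would pass 70% of its speed; a pose out of reach is approached as far as the arm can. A call with a gripper value outside its range is refused whole. The fingers move at their own pace and stop on an object; FORCE is the grip in N (left out, the last holds). Time passes only in rows, so rows that repeat a pose let the fingers close. It gives the time, the measured TCP pose, the force and the opening at its end, in the units of the state.
- r.sense(): the state, without advancing time (a new reading comes with each control period).
- optics.grab_frame(name): name is "scene" or "top" or "wrist"; returns the picture (400x640x3 uint8, blue, green, red); there is no depth.
- optics.camera_params(name): a dict with "fx", "fy", "cx", "cy" (pixels), "distortion" ([k1, k2, p1, p2, k3] as OpenCV has them; the pictures are not rectified), "eye" and "rotation" of the camera in the world; the wrist camera has in their place "T_tool_cam" (4x4, takes a point from camera to tool coordinates, whose origin is the TCP and whose axes are the flange's). Camera axes: x right, y up, looking along -z (the intrinsics and any distortion apply to the point x, -y, -z); pixel columns grow to the right and rows downward; lengths in mm; the calibration is good to about 2 mm. A picture is of the moment at which its call begins: read the wrist's pose just before it. camera_params takes no time and is no camera call.
- r.sign_off(): hands the job in, once; it reports no verdict.
The state is a dict: "clock": time; "qpos": joint angles; "qvel": joint speeds; "joint_efforts": joint torques, N m; "eef_pos": TCP position; "tcp_rot": TCP orientation; "contact_force": force on the tool from outside, world axes, zero at the start; "wrist_torque": the same for the moment, N m; "opening": opening from 0.0 (shut) to 1.0 (fully open).
Only numpy, scipy, OpenCV 4.12 (cv2) and the standard library are available. Lean on these libraries where they do the work, as an engineer would, in place of code of your own. Each camera call takes 0.05 s, during which the arm holds its last target.

## Working session

There is one attempt and no reset: what is moved stays moved. The work goes in short steps, Python scripts to look and compute and a shell command to move; the robot and the scene stay as the last step left them, time stands still between calls to the robot, and variables do not carry over. Pictures are saved under pics/ and viewed, and the job is handed in when it is done.

```bash
ls -la; mkdir -p pics; python3 - <<'E'
from rig import r, optics
import cv2
print(r.sense())
for n in ["scene","top","wrist"]:
    print(n,optics.camera_params(n))
    cv2.imwrite(f"pics/a_{n}.png",optics.grab_frame(n))
E
```

```text
total 12
drwxr-xr-x  3 agent agent 4096 Dec  6 15:59 .
drwxr-xr-x 23 root  root  4096 Dec  6 15:59 ..
drwxr-xr-x  2 agent agent 4096 Dec  6 15:59 pics
{'clock': 0.0, 'qpos': array([ 1.26462639e+00,  3.53664641e-01,  1.63414057e+00, -1.25509146e-05,
        1.15522073e+00, -2.37128100e-03]), 'qvel': array([-1.64130578e-03,  9.71111598e-04,  4.98551377e-04, -1.11849643e-03,
        1.11655361e-03, -2.06136197e-05]), 'joint_efforts': array([ 1.11228772e-03, -6.05238891e+01, -3.42071629e+01,  6.17781734e-05,
        8.80811247e-03, -1.88150040e-05]), 'eef_pos': array([186.8063941 , 595.91809507, 230.54863834]), 'tcp_rot': array([-3.14015934e+00,  8.07660525e-06,  2.83779908e+00]), 'contact_force': array([0.4877901 , 0.16681313, 0.07412437]), 'wrist_torque': array([ 0.01400584, -0.0016651 ,  0.0374572 ]), 'opening': 1.0009394045845315}
scene {'fx': 398.6247515481092, 'fy': 398.6247515481092, 'cx': 313.92596799755006, 'cy': 197.6814552723635, 'distortion': array([-0.00564688,  0.        ,  0.        ,  0.        ,  0.        ]), 'eye': array([1085.85915732,  585.78356234,  790.08496824]), 
[... 226 characters left out ...]
0.        ,  0.        ]), 'eye': array([ 321.89042669,   -5.15438689, 1532.45591057]), 'rotation': array([ 0.17680396,  0.00693949, -1.56079521])}
wrist {'fx': 319.82341857838503, 'fy': 319.82341857838503, 'cx': 314.6363237551438, 'cy': 203.0116713240806, 'distortion': array([-0.03336234,  0.        ,  0.        ,  0.        ,  0.        ]), 'T_tool_cam': array([[ 1.98133410e-04,  9.58497748e-01,  2.85100033e-01,
         7.28060049e+01],
       [ 9.99999923e-01, -2.86828242e-04,  2.69346969e-04,
        -3.28181074e-02],
       [ 3.39943204e-04,  2.85099957e-01, -9.58497730e-01,
        -1.43242654e+02],
       [ 0.00000000e+00,  0.00000000e+00,  0.00000000e+00,
         1.00000000e+00]])}
```

View pics/a_scene.png

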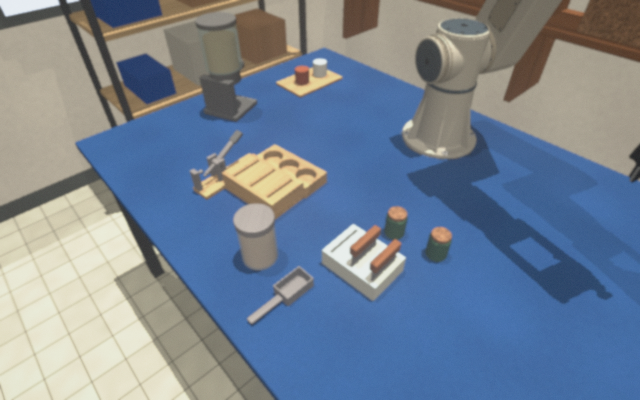

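View pics/a_top.png

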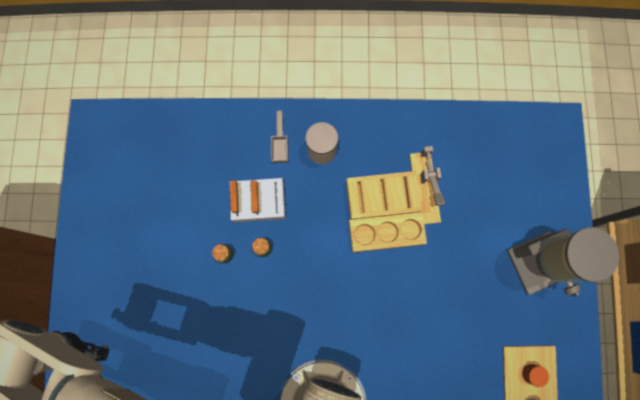

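View pics/a_wrist.png

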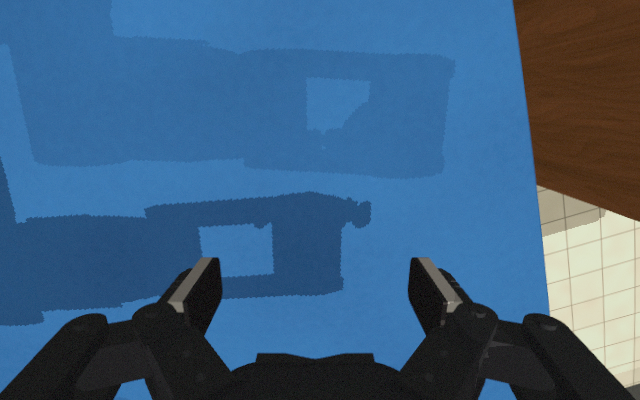

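Top and scene views show two scrapers in the left and middle slots of the rack (top image, about (235,196) and (255,196)). Two jars stand at about (221,253) and (261,246). The caddy is at about (385,210) with its lever at about (432,175). Next I'll write the helpers and take coarse measurements.

```bash
cat > h.py <<'E'
import numpy as np, cv2
from scipy.spatial.transform import Rotation as R
from rig import r, optics
def tool(s=None):
    s=s or r.sense(); return np.array(s["eef_pos"]),R.from_euler('xyz',s["tcp_rot"]).as_matrix()
def cam(name,s=None):
    c=optics.camera_params(name)
    if name=="wrist":
        p,M=tool(s); T=c["T_tool_cam"]; E=p+M@T[:3,3]; Q=M@T[:3,:3]
    else: E=np.array(c["eye"]); Q=R.from_euler('xyz',c["rotation"]).as_matrix()
    K=np.array([[c["fx"],0,c["cx"]],[0,c["fy"],c["cy"]],[0,0,1]])
    return E,Q@np.diag([1,-1,-1]),K,np.array(c["distortion"])
def plane(C,uv,z):
    E,Q,K,D=C; uv=np.asarray(uv,float).reshape(-1,1,2)
    n=cv2.undistortPoints(uv,K,D).reshape(-1,2)
    d=np.c_[n,np.ones(len(n))]@Q.T
    return E+d*((z-E[2])/d[:,2])[:,None]
def proj(C,P):
    E,Q,K,D=C; P=(np.asarray(P,float).reshape(-1,3)-E)@Q
    return cv2.projectPoints(P,np.zeros(3),np.zeros(3),K,D)[0].reshape(-1,2)
def shot(name,fn=None):
    s=r.sense(); im=optics.grab_frame(name)
    if fn: cv2.imwrite("pics/"+fn,im)
    return im,cam(name,s)
def goto(pos,yaw):
    "dp/angular (tool axes) from the measured pose to pos, tool straight down, yaw of tool x axis"
    p,M=tool(); G=R.from_euler('xyz',[np.pi,0,yaw]).as_matrix()
    print("dp",np.round(M.T@(np.array(pos)-p),1),"ang",np.round(R.from_matrix(M.T@G).as_rotvec(),3))
E
python3 - <<'E'
from h import *
im=cv2.imread("pics/a_top.png"); C=cam("top")
hsv=cv2.cvtColor(im,cv2.COLOR_BGR2HSV)
def blobs(m,z,lab,mn=40):
    for c in cv2.findContours(m,cv2.RETR_EXTERNAL,cv2.CHAIN_APPROX_NONE)[0]:
        a=cv2.contourArea(c)
        if a<mn: continue
        rc=cv2.minAreaRect(c); P=plane(C,cv2.boxPoints(rc),z)
        print(lab,a,np.round(rc[0],1),"world",np.round(P.mean(0),1),"sides",np.round(np.linalg.norm(np.diff(P[:3],axis=0),axis=1)), "dir",np.round(np.arctan2(*(P[1]-P[0])[[1,0]]),3))
m=cv2.inRange(hsv,(3,110,60),(14,255,255)); blobs(m[:300,:500],108,"brown")
m=cv2.inRange(hsv,(0,0,150),(180,60,255)); blobs(m[165:235,200:300]*1,50,"white")
m=cv2.inRange(hsv,(15,60,100),(32,255,255)); 
m[:140]=0; m[300:]=0; m[:,:300]=0; m[:,480:]=0; blobs(m,50,"bamboo")
cv2.imwrite("pics/m.png",m)
cv2.imwrite("pics/topz.png",cv2.resize(im[130:270,200:460],None,fx=3,fy=3,interpolation=cv2.INTER_CUBIC))
E
```

```text
brown 537.5 [ 24.5 289.5] world [316.6 874.2 108. ] sides [155.  55.] dir -1.544
brown 207.0 [ 25.  265.8] world [385.6 879.9 108. ] sides [ 68. 170.] dir -0.052
brown 162.0 [220.  252.5] world [434.4 297.7 108. ] sides [40. 43.] dir -1.559
brown 163.5 [260.  245.5] world [455.8 183.5 108. ] sides [40. 43.] dir -1.56
brown 478.0 [ 25.7 240. ] world [461.7 885.8 108. ] sides [ 44. 179.] dir -0.106
brown 162.5 [254.2 196.5] world [598.4 204.9 108. ] sides [19. 92.] dir -1.517
brown 174.5 [233.7 196.5] world [597.9 264.8 108. ] sides [20. 93.] dir -1.513
white 1390.0 [56.1 33.7] world [1161.2  906.2   50. ] sides [195. 146.] dir -1.54
bamboo 50.0 [320.5 157.5] world [732.7  14.2  50. ] sides [46. 22.] dir -1.563
bamboo 6174.5 [392.2 201.7] world [ 599.4 -203.7   50. ] sides [280. 280.] dir -1.44
```

View pics/topz.png

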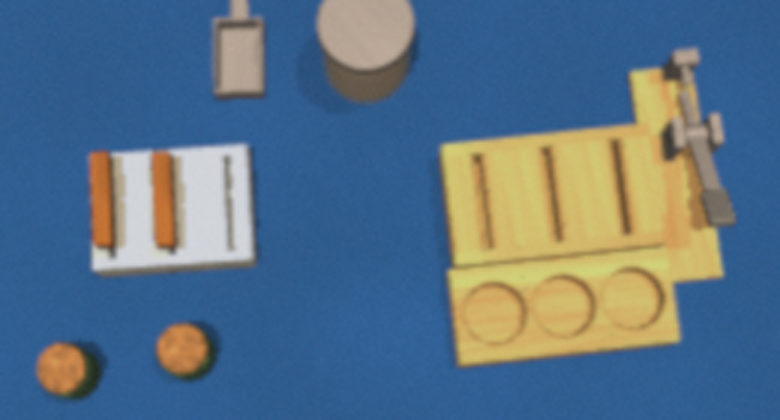

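```bash
python3 - <<'E'
from h import *
goto([580,235,260],3.198)
E
```

```text
dp [-483.1 -226.9  -29. ] ang [-0.001 -0.    -0.36 ]
```

```bash
python3 -m creep '[{"dp":[-36,-17,-6],"angular":[0,0,-0.12],"fingers":45},{"dp":[-72,-34,-12],"angular":[0,0,-0.24],"fingers":45},{"dp":[-108,-51,-18],"angular":[0,0,-0.36],"fingers":45},{"dp":[-144,-68,-24],"angular":[0,0,-0.36],"fingers":45},{"dp":[-180,-85,-30],"angular":[0,0,-0.36],"fingers":45}]' 60;  python3 - <<'E'
from h import *
goto([580,235,260],3.198)
E
```

```text
clock: 0.57
eef_pos: [334.2, 459.9, 261.3]
tcp_rot: [-3.141, -0.0, -3.084]
contact_force: [-0.5, 1.1, 0.2]
opening: 0.529
dp [-232.5 -238.7    1.4] ang [-0.    -0.     0.001]
```

```bash
python3 -m creep '[{"dp":[-28,-29,0],"angular":[0,0,0],"fingers":45},{"dp":[-56,-58,0],"angular":[0,0,0],"fingers":45},{"dp":[-84,-87,0],"angular":[0,0,0],"fingers":45},{"dp":[-112,-116,0],"angular":[0,0,0],"fingers":45},{"dp":[-140,-145,0],"angular":[0,0,0],"fingers":45}]'; python3 -m creep '[{"dp":[-28,-29,0],"angular":[0,0,0],"fingers":45},{"dp":[-56,-58,0],"angular":[0,0,0],"fingers":45},{"dp":[-92,-93,0],"angular":[0,0,0],"fingers":45},{"dp":[-92,-93,0],"angular":[0,0,0],"fingers":45}]'; python3 - <<'E'
from h import *
goto([580,235,260],3.198)
shot("wrist","b1.png"); print(r.sense()["clock"])
E
```

```text
clock: 0.98
eef_pos: [482.3, 322.8, 261.2]
tcp_rot: [-3.142, -0.0, -3.085]
contact_force: [0.7, 0.3, 0.3]
opening: 0.529
clock: 1.32
eef_pos: [582.1, 232.7, 261.0]
tcp_rot: [-3.14, 0.002, -3.088]
contact_force: [-0.8, 0.7, -0.2]
opening: 0.528
dp [2.  2.4 1. ] ang [-0.002  0.002 -0.003]
1.3667
```

View pics/b1.png

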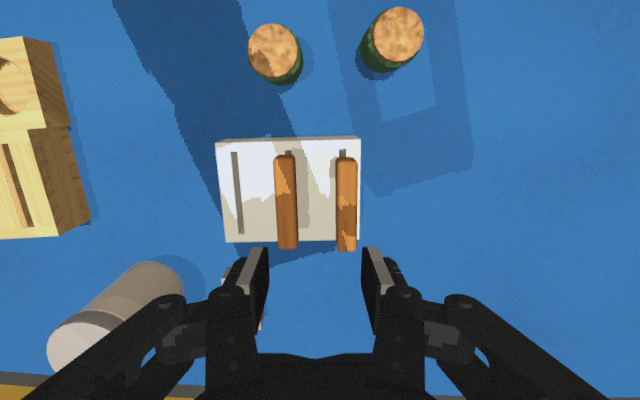

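The wrist view shows both handles at about (286,201) and (346,203), the jars at (273,50) and (395,32), and an empty right rack slot. I'll measure these.

```bash
cat >> h.py <<'E'
def handles(im,C,z,fn=None):
    hsv=cv2.cvtColor(im,cv2.COLOR_BGR2HSV); m=cv2.inRange(hsv,(5,130,50),(16,255,255))
    m=cv2.morphologyEx(m,cv2.MORPH_CLOSE,np.ones((5,5)));m=cv2.morphologyEx(m,cv2.MORPH_OPEN,np.ones((3,3)))
    if fn: cv2.imwrite("pics/"+fn,m)
    for c in cv2.findContours(m,cv2.RETR_EXTERNAL,cv2.CHAIN_APPROX_NONE)[0]:
        if cv2.contourArea(c)<150: continue
        P=plane(C,c.reshape(-1,2),z)[:,:2].astype(np.float32); rc=cv2.minAreaRect(P); B=cv2.boxPoints(rc)
        e=[B[1]-B[0],B[2]-B[1]]; l=[np.linalg.norm(x) for x in e]; d=e[int(l[1]>l[0])]
        print("px",c.reshape(-1,2).mean(0).round(1),"ctr",np.round(rc[0],1),"size",np.round(l,1),"axis",np.round(np.arctan(d[1]/d[0]),3))
E
python3 - <<'E'
from h import *
s=r.sense(); im=cv2.imread("pics/b1.png"); C=cam("wrist",s)
handles(im,C,108,"m.png"); print("jars z76"); handles(im[:110],C,76)
print(proj(C,[[598,265,108],[598.4,204.9,108],tool()[0]]))
E
```

```text
px [346.1 204.2] ctr [598.  264.5] size [19.5 93.7] axis 0.089
px [286.  201.7] ctr [598.6 206.5] size [19.9 94. ] axis 0.076
px [ 42.8 149.2] ctr [557.5 -26.7] size [46.6 16.8] axis -0.307
px [47.8 89.3] ctr [502.6  -9.6] size [22.9 35.7] axis 0.124
px [273.5  50.8] ctr [463.3 190.8] size [41.4 41.7] axis 0.796
px [397.2  34.7] ctr [445.3 296. ] size [41.5 41.1] axis -1.508
jars z76
px [48.  89.9] ctr [502.3 -35.8] size [26.1 39.1] axis 0.077
px [273.5  50.8] ctr [458.5 186.6] size [45.9 46.3] axis 0.796
px [397.2  34.7] ctr [438.4 303.2] size [46.  45.5] axis -1.508
[[346.42829673 205.98229415]
 [284.38025813 203.22221544]
 [314.62262782 261.55179727]]
```

View pics/m.png

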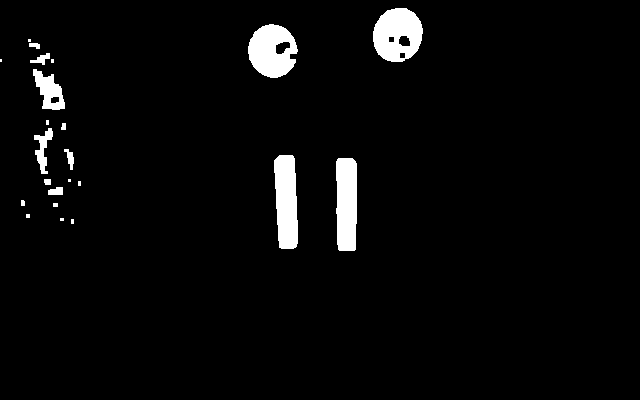

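```bash
python3 - <<'E'
from h import *
print(r.pinch_z)
goto([598,264.7,75],3.217)
E
```

```text
18.700000000000003
dp [-18.2  30.5 185.8] ang [-0.001  0.001 -0.023]
```

```bash
python3 -m creep '[{"dp":[-18,30.5,20],"angular":[0,0,-0.023],"fingers":45},{"dp":[-18,30.5,60],"angular":[0,0,-0.023],"fingers":45},{"dp":[-18,30.5,100],"angular":[0,0,-0.023],"fingers":45},{"dp":[-18,30.5,130],"angular":[0,0,-0.023],"fingers":45},{"dp":[-18,30.5,130],"angular":[0,0,-0.023],"fingers":45}]';  python3 - <<'E'
from h import *
goto([598,264.7,75],3.217)
shot("wrist","b2.png")
E
```

```text
clock: 1.78
eef_pos: [589.6, 267.4, 124.5]
tcp_rot: [-3.138, -0.011, -3.062]
contact_force: [-1.0, -0.3, -0.2]
opening: 0.528
dp [-8.7 -3.1 49.4] ang [-0.004 -0.011  0.005]
```

View pics/b2.png

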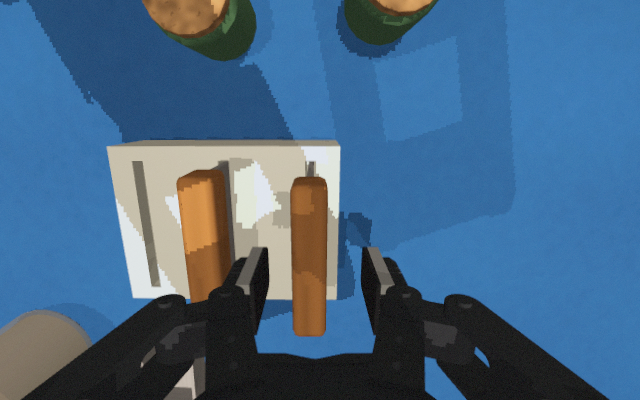

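The handle lies at (309,256), between the fingers at (252,290) and (376,290). I'll descend and correct.

```bash
python3 -m creep '[{"dp":[0,0,0],"angular":[0,0,0],"fingers":45},{"dp":[0,0,0],"angular":[0,0,0],"fingers":45}]';  python3 - <<'E'
from h import *
goto([598,264.7,75],3.217)
im,C=shot("wrist"); handles(im,C,108)
E
```

```text
clock: 2.0
eef_pos: [595.8, 269.3, 133.9]
tcp_rot: [3.14, 0.003, -3.062]
contact_force: [0.1, 1.0, -1.0]
opening: 0.527
dp [-1.7 -4.9 58.9] ang [0.001 0.003 0.004]
px [306.5 238.8] ctr [598.8 264.8] size [18.9 94.7] axis 0.078
px [205.7 224.3] ctr [596.5 208.4] size [24.8 88.7] axis 0.078
px [188.5   9.3] ctr [484.2 200.3] size [35.7 11.3] axis -1.507
```

```bash
python3 -m creep '[{"dp":[-1,-2.5,10],"angular":[0,0,0],"fingers":45},{"dp":[-2,-4.5,25],"angular":[0,0,0],"fingers":45},{"dp":[-2,-4.5,40],"angular":[0,0,0],"fingers":45},{"dp":[-2,-4.5,52],"angular":[0,0,0],"fingers":45},{"dp":[-2,-4.5,58],"angular":[0,0,0],"fingers":45}]'; python3 -m creep '[{"dp":[0,0,0],"angular":[0,0,0],"fingers":45},{"dp":[0,0,0],"angular":[0,0,0],"fingers":45},{"dp":[0,0,0],"angular":[0,0,0],"fingers":45}]';  python3 - <<'E'
from h import *
goto([598,264.7,75],3.217)
shot("wrist","b3.png")
E
```

```text
clock: 2.47
eef_pos: [596.5, 263.6, 72.1]
tcp_rot: [-3.141, -0.001, -3.063]
contact_force: [-0.6, 0.0, 0.0]
opening: 0.53
clock: 2.72
eef_pos: [597.5, 264.2, 74.1]
tcp_rot: [3.141, 0.001, -3.062]
contact_force: [0.2, 0.2, -0.4]
opening: 0.525
dp [-0.6  0.4 -0.9] ang [0.    0.001 0.004]
```

View pics/b3.png

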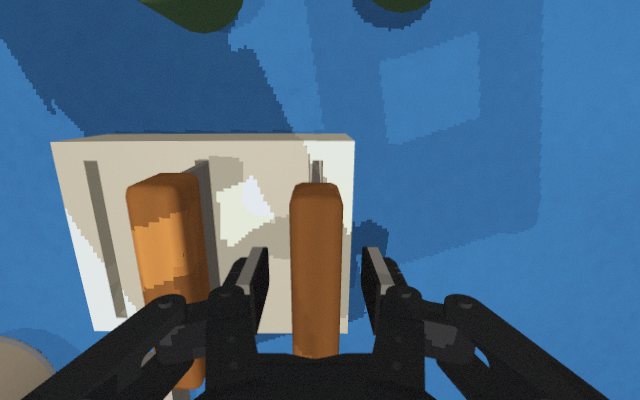

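The handle sits between the pads, handle at (316,270), pads at (256,270) and (374,270). I'll close on it.

```bash
python3 -m creep '[{"dp":[0,0,0],"angular":[0,0,0],"fingers":10},{"dp":[0,0,0],"angular":[0,0,0],"fingers":10},{"dp":[0,0,0],"angular":[0,0,0],"fingers":10},{"dp":[0,0,0],"angular":[0,0,0],"fingers":10},{"dp":[0,0,0],"angular":[0,0,0],"fingers":10}]' 60; python3 -m creep '[{"dp":[0,0,-5],"angular":[0,0,0],"fingers":10},{"dp":[0,0,-25],"angular":[0,0,0],"fingers":10},{"dp":[0,0,-60],"angular":[0,0,0],"fingers":10},{"dp":[0,0,-95],"angular":[0,0,0],"fingers":10},{"dp":[0,0,-110],"angular":[0,0,0],"fingers":10}]'; python3 - <<'E'
from h import *
shot("wrist","b4.png"); goto([540,-60,260],3.19)
E
```

```text
clock: 3.18
eef_pos: [597.4, 264.2, 74.0]
tcp_rot: [3.141, 0.001, -3.062]
contact_force: [-0.4, 0.7, 5.5]
opening: 0.226
clock: 3.6
eef_pos: [598.3, 264.5, 187.7]
tcp_rot: [3.14, 0.004, -3.062]
contact_force: [1.3, 0.3, -0.8]
opening: 0.225
dp [  84.3 -319.1  -71.9] ang [0.002 0.007 0.031]
```

View pics/b4.png

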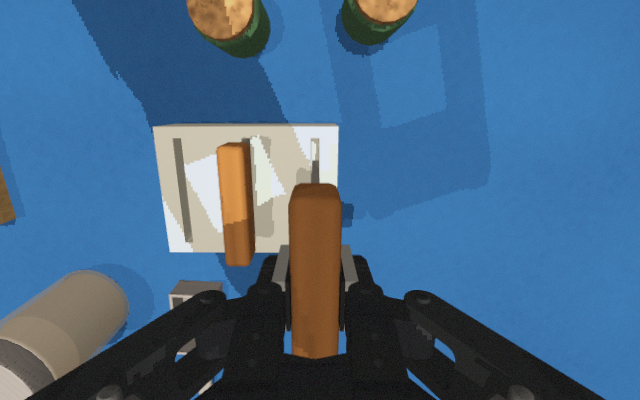

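```bash
python3 -m creep '[{"dp":[8,-32,-10],"angular":[0,0,0.03],"fingers":10},{"dp":[18,-68,-25],"angular":[0,0,0.03],"fingers":10},{"dp":[28,-105,-40],"angular":[0,0,0.03],"fingers":10},{"dp":[38,-142,-55],"angular":[0,0,0.03],"fingers":10},{"dp":[48,-178,-70],"angular":[0,0,0.03],"fingers":10}]';python3 -m creep '[{"dp":[8,-32,0],"angular":[0,0,0],"fingers":10},{"dp":[17,-68,0],"angular":[0,0,0],"fingers":10},{"dp":[27,-105,0],"angular":[0,0,0],"fingers":10},{"dp":[35,-130,0],"angular":[0,0,0],"fingers":10},{"dp":[37,-140,0],"angular":[0,0,0],"fingers":10}]'; python3 -m creep '[{"dp":[0,0,0],"angular":[0,0,0],"fingers":10},{"dp":[0,0,0],"angular":[0,0,0],"fingers":10},{"dp":[0,0,0],"angular":[0,0,0],"fingers":10},{"dp":[0,0,0],"angular":[0,0,0],"fingers":10}]'; python3 - <<'E'
from h import *
shot("wrist","b5.png"); goto([540,-60,260],3.19)
E
```

```text
clock: 4.07
eef_pos: [561.7, 81.0, 252.8]
tcp_rot: [-3.141, -0.002, -3.092]
contact_force: [0.3, -1.1, -0.9]
opening: 0.223
clock: 4.48
eef_pos: [531.2, -61.9, 252.4]
tcp_rot: [-3.141, -0.002, -3.095]
contact_force: [0.1, -0.9, -2.1]
opening: 0.228
clock: 4.82
eef_pos: [533.3, -57.7, 253.0]
tcp_rot: [3.141, -0.0, -3.091]
contact_force: [-0.3, 0.6, -2.0]
opening: 0.225
dp [-6.6 -2.6 -7. ] ang [ 0.    -0.     0.002]
```

View pics/b5.png

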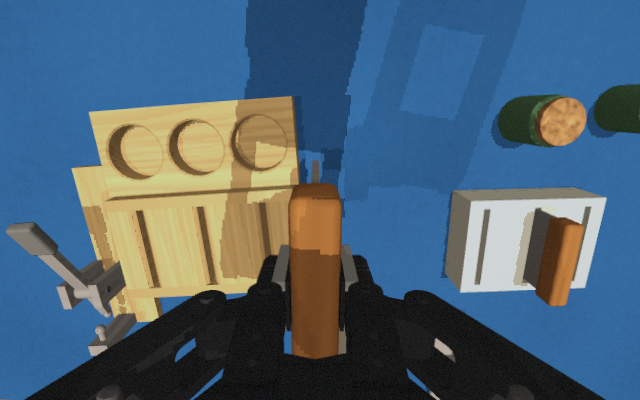

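```bash
python3 - <<'E'
import cv2
im=cv2.imread("pics/b5.png")
cv2.imwrite("pics/b5z.png",cv2.resize(im[190:300,90:300],None,fx=3.8,fy=3.8,interpolation=cv2.INTER_CUBIC))
cv2.imwrite("pics/b5w.png",cv2.resize(im[90:200,80:310],None,fx=3.4,fy=3.4,interpolation=cv2.INTER_CUBIC))
E
```

```text
(no output)
```

View pics/b5z.png

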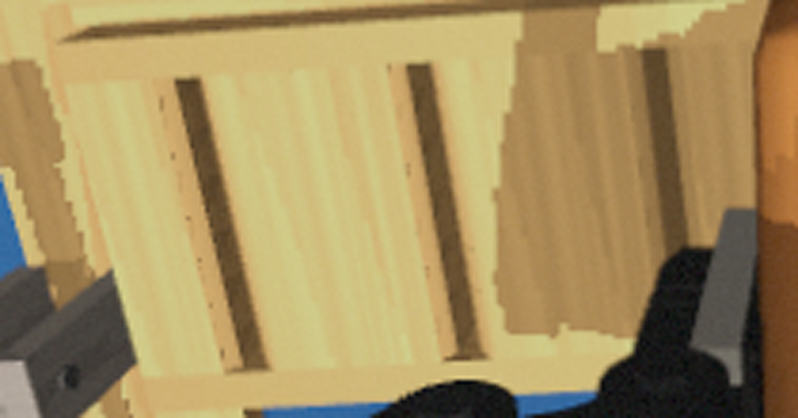

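View pics/b5w.png

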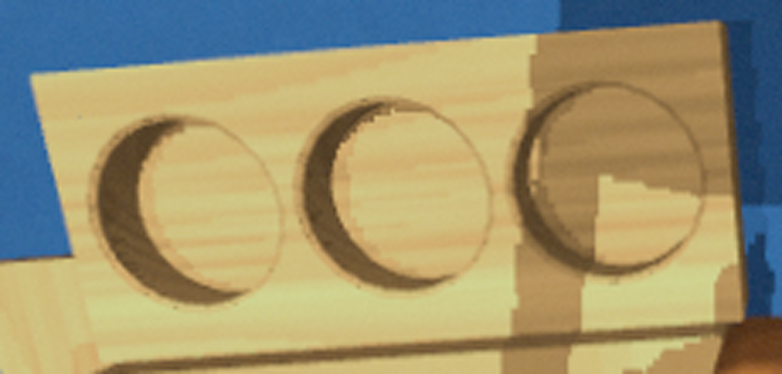

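```bash
cat > cad.py <<'E'
from h import *
def fitpose(L,W):
    # 2D rigid fit: L local -> W world
    L=np.array(L,float);W=np.array(W,float);lc=L.mean(0);wc=W.mean(0);a=L-lc;b=W-wc
    th=np.arctan2((a[:,0]*b[:,1]-a[:,1]*b[:,0]).sum(),(a*b).sum())
    M=np.array([[np.cos(th),-np.sin(th)],[np.sin(th),np.cos(th)]]); t=wc-M@lc
    print("yaw",round(th,4),"t",t.round(1),"resid",(W-(L@M.T+t)).round(1).tolist()); return th,M,t
E
python3 - <<'E'
from cad import *
C=cam("wrist")
w=[(134.7,151.8),(196.2,147.1),(259.1,142.5)]
s=[(139.2,210.8),(157.1,287.1),(200.0,206.8),(213.9,283.9)]
W=plane(C,w,40)[:,:2]; S=plane(C,s,56)[:,:2]
print(W.round(1),S.round(1))
L=[(-110,-70),(-110,0),(-110,70)]; LS=[(-49,-70),(49,-70),(-49,0),(49,0)]
fitpose(L,W); fitpose(LS,S)
th,M,t=fitpose(L+LS,np.r_[W,S])
print("slots",[(M@np.array([0,y])+t).round(1) for y in(-70,0,70)],"pad",(M@np.array([-38,-150])+t).round(1),(M@np.array([-53,-150])+t).round(1))
# held handle tip in tool frame
p,Mt=tool(); print(Mt.T@(plane(C,[(317,187)],p[2]+19+14)[0]-p))
E
```

```text
[[ 516.7 -260.6]
 [ 508.3 -190.7]
 [ 499.9 -120.7]] [[ 580.8 -253.7]
 [ 678.  -242.4]
 [ 572.5 -184.1]
 [ 669.5 -172.5]]
yaw 0.1195 t [ 617.5 -177.6] resid [[0.1, -0.5], [-0.0, -0.0], [-0.1, 0.5]]
yaw 0.1181 t [ 621.1 -178.4] resid [[0.1, 0.0], [0.0, -0.3], [0.1, 0.1], [-0.3, 0.1]]
yaw 0.1182 t [ 619.5 -178.1] resid [[-1.9, -0.0], [-2.0, 0.4], [-2.2, 0.9], [1.6, -0.3], [1.5, -0.6], [1.6, -0.2], [1.3, -0.2]]
slots [array([ 627.8, -247.6]), array([ 619.5, -178.1]), array([ 611.3, -108.6])] pad [ 599.5 -331.6] [ 584.6 -333.3]
[ 45.94479951   0.84051501 -32.98407022]
```

Well and slot fits agree to about 2 mm: yaw is 0.118 and the caddy is at (619,-178). The held handle tip, at tool x = 46, matches a grasp about 1 mm off the handle's centre. I'll go to hover over slot 1.

```bash
cat >> cad.py <<'E'
TH=0.118; T0=np.array([619.,-178.3]); MM=np.array([[np.cos(TH),-np.sin(TH)],[np.sin(TH),np.cos(TH)]])
def cw(x,y,z): return np.r_[MM@np.array([x,y])+T0,z]
YAW=np.pi+TH
E
python3 - <<'E'
from cad import *
print(cw(-1,0,160)); goto(cw(-1,0,160),YAW); print(goto(cw(-1,0,79),YAW))
E
```

```text
[ 618.00695393 -178.41772635  160.        ]
dp [ -78.5 -124.9   93. ] ang [ 0.    -0.    -0.067]
dp [ -78.6 -124.9  174. ] ang [ 0.    -0.    -0.067]
None
```

```bash
python3 -m creep '[{"dp":[-16,-25,0],"angular":[0,0,-0.02],"fingers":10},{"dp":[-36,-57,10],"angular":[0,0,-0.04],"fingers":10},{"dp":[-56,-89,30],"angular":[0,0,-0.067],"fingers":10},{"dp":[-72,-115,50],"angular":[0,0,-0.067],"fingers":10},{"dp":[-78,-124,70],"angular":[0,0,-0.067],"fingers":10}]';python3 -m creep '[{"dp":[0,0,15],"angular":[0,0,0],"fingers":10},{"dp":[0,0,22],"angular":[0,0,0],"fingers":10},{"dp":[0,0,22],"angular":[0,0,0],"fingers":10},{"dp":[0,0,22],"angular":[0,0,0],"fingers":10},{"dp":[0,0,22],"angular":[0,0,0],"fingers":10}]'; python3 - <<'E'
from cad import *
goto(cw(-1,0,79),YAW); print(r.sense()["contact_force"]); shot("wrist","b6.png")
E
```

```text
clock: 5.28
eef_pos: [619.9, -181.4, 182.5]
tcp_rot: [-3.14, 0.002, -3.025]
contact_force: [-0.4, 0.2, -1.8]
opening: 0.226
clock: 5.7
eef_pos: [617.8, -178.3, 162.6]
tcp_rot: [-3.141, 0.002, -3.024]
contact_force: [-0.3, -0.8, -1.8]
opening: 0.225
dp [-0.1 -0.1 83.6] ang [-0.001  0.002 -0.001]
[-0.31099923 -0.84784879 -1.77294813]
```

View pics/b6.png

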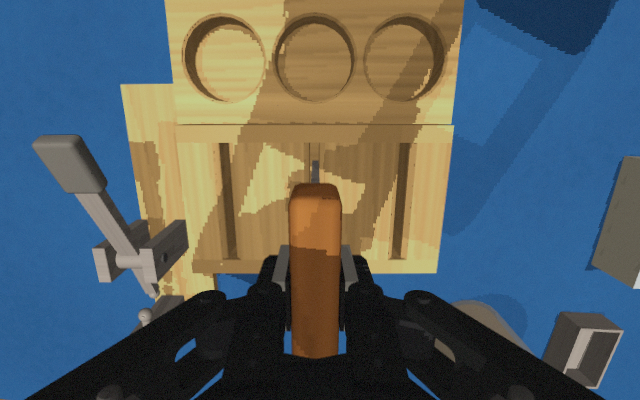

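Blade at (315,172) is centred between slots 0 and 2 (columns 227 and 403), so I'll insert.

```bash
python3 -m creep '[{"dp":[0,0,10],"angular":[0,0,0],"fingers":10},{"dp":[0,0,25],"angular":[0,0,0],"fingers":10},{"dp":[0,0,38],"angular":[0,0,0],"fingers":10},{"dp":[0,0,46],"angular":[0,0,0],"fingers":10},{"dp":[0,0,52],"angular":[0,0,0],"fingers":10}]';python3 -m creep '[{"dp":[0,0,5],"angular":[0,0,0],"fingers":10},{"dp":[0,0,10],"angular":[0,0,0],"fingers":10},{"dp":[0,0,15],"angular":[0,0,0],"fingers":10},{"dp":[0,0,20],"angular":[0,0,0],"fingers":10}]';python3 - <<'E'
from cad import *
goto(cw(-1,0,79),YAW); print(r.sense()["contact_force"])
E
```

```text
clock: 6.17
eef_pos: [616.5, -178.7, 107.9]
tcp_rot: [3.141, -0.001, -3.025]
contact_force: [0.1, 0.1, -2.6]
opening: 0.222
clock: 6.5
eef_pos: [617.4, -179.0, 89.2]
tcp_rot: [-3.141, 0.001, -3.025]
contact_force: [1.1, 0.5, -1.4]
opening: 0.226
dp [-0.7  0.5 10.2] ang [-0.     0.001 -0.002]
[ 1.06820182  0.54438749 -1.35129299]
```

```bash
python3 -m creep '[{"dp":[0,0,3],"angular":[0,0,0],"fingers":10},{"dp":[0,0,6],"angular":[0,0,0],"fingers":10},{"dp":[0,0,8],"angular":[0,0,0],"fingers":10},{"dp":[0,0,10],"angular":[0,0,0],"fingers":10},{"dp":[0,0,11],"angular":[0,0,0],"fingers":10}]'
```

```text
clock: 6.92
eef_pos: [617.2, -179.0, 79.0]
tcp_rot: [-3.141, 0.0, -3.025]
contact_force: [-5.0, 1.2, 15.4]
opening: 0.224
```

```bash
python3 -m creep '[{"dp":[0,0,0],"angular":[0,0,0],"fingers":45},{"dp":[0,0,0],"angular":[0,0,0],"fingers":45},{"dp":[0,0,0],"angular":[0,0,0],"fingers":45},{"dp":[0,0,-10],"angular":[0,0,0],"fingers":45},{"dp":[0,0,-40],"angular":[0,0,0],"fingers":45}]'; python3 -m creep '[{"dp":[0,0,-35],"angular":[0,0,0],"fingers":45},{"dp":[0,0,-70],"angular":[0,0,0],"fingers":45},{"dp":[0,0,-100],"angular":[0,0,0],"fingers":45},{"dp":[0,0,-110],"angular":[0,0,0],"fingers":45},{"dp":[0,0,-110],"angular":[0,0,0],"fingers":45}]'; python3 - <<'E'
from cad import *
im,C=shot("wrist","b7.png"); handles(im,C,113); print(cw(0,0,113))
goto([598.5,205.7,200],3.217)
E
```

```text
clock: 7.33
eef_pos: [614.4, -178.1, 115.2]
tcp_rot: [3.139, -0.006, -3.025]
contact_force: [-0.3, -0.5, -0.4]
opening: 0.525
clock: 7.75
eef_pos: [618.9, -179.5, 232.5]
tcp_rot: [-3.139, 0.006, -3.025]
contact_force: [1.0, 0.2, 0.3]
opening: 0.528
px [247.6 184.7] ctr [ 617.4 -236.8] size [ 5.3 67. ] axis 0.107
px [315.4 194.2] ctr [ 619.2 -178.8] size [20.  93.8] axis 0.107
px [386.2 147.3] ctr [ 571.6 -126.2] size [ 5.7 24.7] axis 0.176
px [409.6  52.9] ctr [ 498.6 -121.1] size [10.9 32.7] axis 0.679
px [227.3  51. ] ctr [ 513.8 -258.1] size [41.6 14.1] axis -0.649
[ 619.  -178.3  113. ]
dp [-25.5 384.5  29.5] ang [-0.001  0.003  0.041]
```

View pics/b7.png

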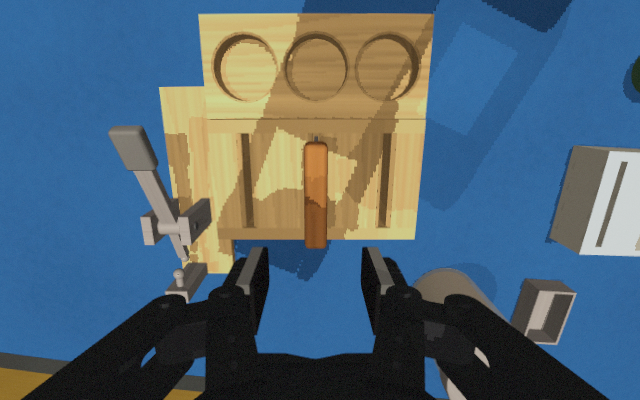

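Scraper 1 stands home in slot 1: handle at (316,194), full handle size at 113 mm. Now the second one.

```bash
python3 -m creep '[{"dp":[-2,32,0],"angular":[0,0,0.02],"fingers":45},{"dp":[-5,72,0],"angular":[0,0,0.041],"fingers":45},{"dp":[-8,112,0],"angular":[0,0,0.041],"fingers":45},{"dp":[-10,152,0],"angular":[0,0,0.041],"fingers":45},{"dp":[-13,192,0],"angular":[0,0,0.041],"fingers":45}]';python3 -m creep '[{"dp":[-2,40,5],"angular":[0,0,0],"fingers":45},{"dp":[-4,80,10],"angular":[0,0,0],"fingers":45},{"dp":[-6,120,15],"angular":[0,0,0],"fingers":45},{"dp":[-8,155,25],"angular":[0,0,0],"fingers":45},{"dp":[-9,180,30],"angular":[0,0,0],"fingers":45}]'; python3 -m creep '[{"dp":[0,0,0],"angular":[0,0,0],"fingers":45},{"dp":[0,0,0],"angular":[0,0,0],"fingers":45},{"dp":[0,0,0],"angular":[0,0,0],"fingers":45}]'; python3 - <<'E'
from h import *
im,C=shot("wrist","b8.png"); handles(im,C,108)
goto([598.5,205.7,75],3.217)
E
```

```text
clock: 8.22
eef_pos: [606.0, 14.8, 226.0]
tcp_rot: [3.141, -0.004, -3.067]
contact_force: [-0.8, 0.1, 1.4]
opening: 0.528
clock: 8.63
eef_pos: [601.2, 196.1, 195.0]
tcp_rot: [-3.141, -0.004, -3.065]
contact_force: [0.0, -0.7, -0.6]
opening: 0.528
clock: 8.88
eef_pos: [602.3, 192.8, 196.7]
tcp_rot: [-3.141, -0.003, -3.066]
contact_force: [0.2, -0.4, 0.3]
opening: 0.525
px [330.  203.5] ctr [599.9 204.5] size [18.7 93.5] axis 0.079
px [ 38.8 170.3] ctr [589.8 -13. ] size [33.3 49.3] axis 0.113
px [ 20.1 120.8] ctr [552.4 -24.4] size [19.  20.1] axis 0.104
px [476.8  10.8] ctr [462.  288.6] size [41.8 18. ] axis -1.474
px [319.6  18.1] ctr [475.3 186.3] size [41.  26.9] axis -1.495
px [37.3 67.4] ctr [514.8  -7.6] size [22.8 85.7] axis 0.123
dp [  3.   13.7 122.3] ang [-0.001 -0.002 -0.001]
```

View pics/b8.png

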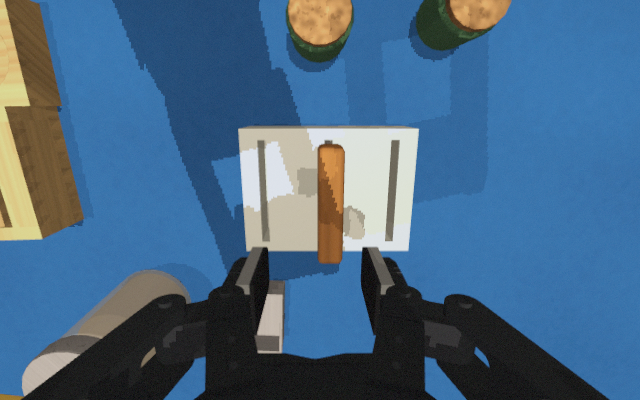

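The second handle is at (330,203), the other two slots are empty. I'll descend on it.

```bash
python3 -m creep '[{"dp":[2,12.5,20],"angular":[0,0,0],"fingers":45},{"dp":[2,12.5,50],"angular":[0,0,0],"fingers":45},{"dp":[2,12.5,75],"angular":[0,0,0],"fingers":45},{"dp":[2,12.5,85],"angular":[0,0,0],"fingers":45},{"dp":[2,12.5,85],"angular":[0,0,0],"fingers":45}]'; python3 -m creep '[{"dp":[0,0,12],"angular":[0,0,0],"fingers":45},{"dp":[0,0,24],"angular":[0,0,0],"fingers":45},{"dp":[0,0,32],"angular":[0,0,0],"fingers":45},{"dp":[0,0,37],"angular":[0,0,0],"fingers":45},{"dp":[0,0,37],"angular":[0,0,0],"fingers":45}]'; python3 - <<'E'
from h import *
goto([599.5,204.7,74.5],3.217);shot("wrist","b9.png")
E
```

```text
clock: 9.35
eef_pos: [598.7, 204.0, 110.8]
tcp_rot: [-3.14, -0.005, -3.068]
contact_force: [-0.8, -0.1, 0.2]
opening: 0.528
clock: 9.77
eef_pos: [599.7, 205.5, 75.2]
tcp_rot: [-3.141, -0.001, -3.066]
contact_force: [1.1, 0.4, 0.2]
opening: 0.526
dp [ 0.2 -0.8  0.7] ang [-0.    -0.001 -0.   ]
```

View pics/b9.png

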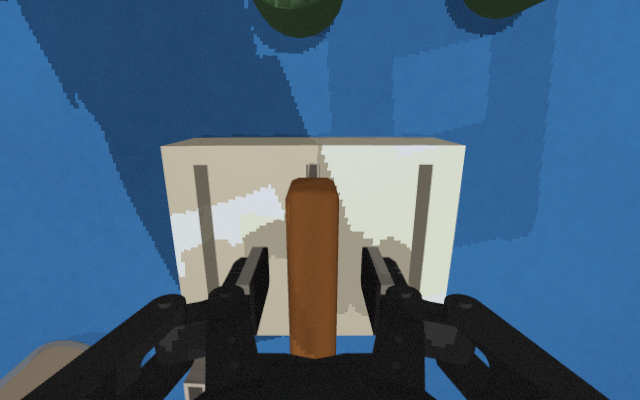

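The handle is between the pads (at (312,265)). I'll grip, then lift.

```bash
python3 -m creep '[{"dp":[0,-1,1],"angular":[0,0,0],"fingers":10},{"dp":[0,-1,1],"angular":[0,0,0],"fingers":10},{"dp":[0,-1,1],"angular":[0,0,0],"fingers":10},{"dp":[0,-1,1],"angular":[0,0,0],"fingers":10},{"dp":[0,-1,1],"angular":[0,0,0],"fingers":10}]' 60; python3 -m creep '[{"dp":[0,0,-5],"angular":[0,0,0],"fingers":10},{"dp":[0,0,-25],"angular":[0,0,0],"fingers":10},{"dp":[0,0,-60],"angular":[0,0,0],"fingers":10},{"dp":[0,0,-100],"angular":[0,0,0],"fingers":10},{"dp":[0,0,-130],"angular":[0,0,0],"fingers":10}]'; python3 - <<'E'
from cad import *
im,C=shot("wrist","b10.png"); goto(cw(-1,70,200),YAW)
E
```

```text
clock: 10.23
eef_pos: [600.7, 204.9, 75.8]
tcp_rot: [3.141, 0.001, -3.066]
contact_force: [0.3, -0.5, 4.8]
opening: 0.224
clock: 10.65
eef_pos: [600.5, 204.9, 208.1]
tcp_rot: [3.141, 0.001, -3.066]
contact_force: [1.0, -0.7, -0.5]
opening: 0.226
dp [  17.4 -314.4   13.3] ang [ 0.002  0.009 -0.043]
```

View pics/b10.png

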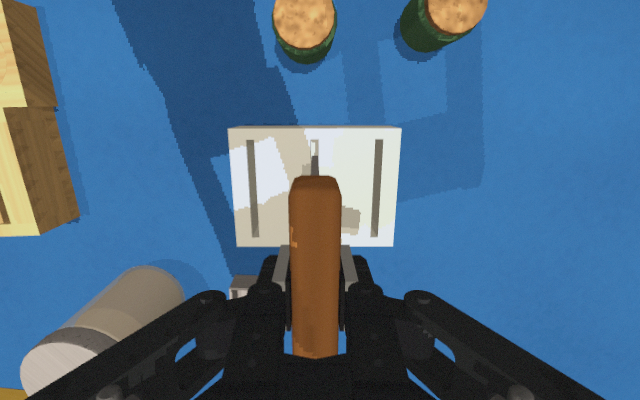

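```bash
python3 -m creep '[{"dp":[1,-30,-10],"angular":[0,0,-0.02],"fingers":10},{"dp":[3,-70,-20],"angular":[0,0,-0.043],"fingers":10},{"dp":[5,-110,-25],"angular":[0,0,-0.043],"fingers":10},{"dp":[7,-150,-25],"angular":[0,0,-0.043],"fingers":10},{"dp":[9,-190,-25],"angular":[0,0,-0.043],"fingers":10}]';python3 -m creep '[{"dp":[9,-40,0],"angular":[0,0,0],"fingers":10},{"dp":[10,-75,8],"angular":[0,0,0],"fingers":10},{"dp":[10,-105,20],"angular":[0,0,0],"fingers":10},{"dp":[10,-120,35],"angular":[0,0,0],"fingers":10},{"dp":[10,-123,50],"angular":[0,0,0],"fingers":10}]'; python3 -m creep '[{"dp":[0,0,0],"angular":[0,0,0],"fingers":10},{"dp":[0,0,0],"angular":[0,0,0],"fingers":10},{"dp":[0,0,0],"angular":[0,0,0],"fingers":10}]'; python3 - <<'E'
from cad import *
im,C=shot("wrist","b11.png"); goto(cw(2,70,81),YAW)
E
```

```text
clock: 11.12
eef_pos: [605.3, 13.1, 230.8]
tcp_rot: [-3.142, 0.001, -3.023]
contact_force: [1.1, -0.1, -2.0]
opening: 0.225
clock: 11.53
eef_pos: [610.3, -111.9, 179.9]
tcp_rot: [-3.141, 0.001, -3.026]
contact_force: [0.0, 0.2, -0.2]
opening: 0.23
clock: 11.78
eef_pos: [610.4, -108.1, 181.0]
tcp_rot: [3.141, 0.0, -3.023]
contact_force: [0.4, 0.4, -0.7]
opening: 0.221
dp [ -1.9  -0.8 100.3] ang [-0.     0.001  0.001]
```

View pics/b11.png

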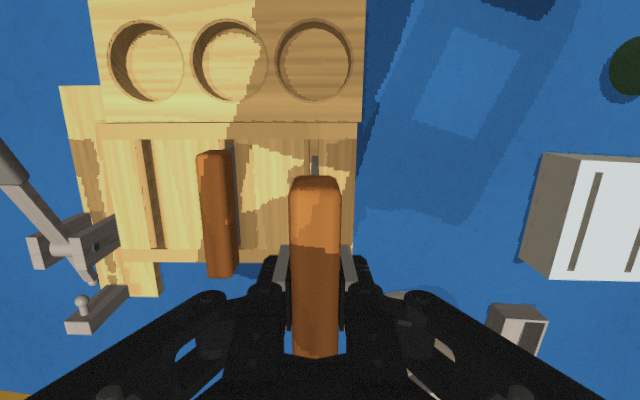

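The blade is above slot 2 (column 315, well 2 at (315,62)), so I'll insert.

```bash
python3 -m creep '[{"dp":[-2,-0.5,15],"angular":[0,0,0],"fingers":10},{"dp":[-2,-0.5,32],"angular":[0,0,0],"fingers":10},{"dp":[-2,-0.5,45],"angular":[0,0,0],"fingers":10},{"dp":[-2,-0.5,52],"angular":[0,0,0],"fingers":10},{"dp":[-2,-0.5,58],"angular":[0,0,0],"fingers":10}]';python3 -m creep '[{"dp":[0,0,6],"angular":[0,0,0],"fingers":10},{"dp":[0,0,12],"angular":[0,0,0],"fingers":10},{"dp":[0,0,18],"angular":[0,0,0],"fingers":10},{"dp":[0,0,25],"angular":[0,0,0],"fingers":10},{"dp":[0,0,30],"angular":[0,0,0],"fingers":10}]';python3 - <<'E'
from cad import *
goto(cw(2,70,81),YAW); print(r.sense()["contact_force"])
E
```

```text
clock: 12.25
eef_pos: [612.2, -108.4, 121.9]
tcp_rot: [3.141, -0.0, -3.023]
contact_force: [-0.0, 0.3, -1.1]
opening: 0.227
clock: 12.67
eef_pos: [612.2, -109.0, 91.6]
tcp_rot: [3.142, -0.0, -3.023]
contact_force: [-0.7, 0.0, -1.3]
opening: 0.225
dp [-0.6  0.4 10.6] ang [ 0. -0.  0.]
[-0.68461065  0.00307067 -1.33917098]
```

```bash
python3 -m creep '[{"dp":[0,0,3],"angular":[0,0,0],"fingers":10},{"dp":[0,0,6],"angular":[0,0,0],"fingers":10},{"dp":[0,0,9],"angular":[0,0,0],"fingers":10},{"dp":[0,0,11],"angular":[0,0,0],"fingers":10},{"dp":[0,0,12],"angular":[0,0,0],"fingers":10}]'
```

```text
clock: 13.08
eef_pos: [612.3, -109.0, 80.8]
tcp_rot: [-3.142, 0.0, -3.023]
contact_force: [-5.1, 0.6, 15.5]
opening: 0.227
```

```bash
python3 -m creep '[{"dp":[0,0,0],"angular":[0,0,0],"fingers":45},{"dp":[0,0,0],"angular":[0,0,0],"fingers":45},{"dp":[0,0,0],"angular":[0,0,0],"fingers":45},{"dp":[0,0,-10],"angular":[0,0,0],"fingers":45},{"dp":[0,0,-40],"angular":[0,0,0],"fingers":45}]'; python3 -m creep '[{"dp":[0,0,-35],"angular":[0,0,0],"fingers":45},{"dp":[0,0,-70],"angular":[0,0,0],"fingers":45},{"dp":[0,0,-110],"angular":[0,0,0],"fingers":45},{"dp":[0,0,-140],"angular":[0,0,0],"fingers":45},{"dp":[0,0,-140],"angular":[0,0,0],"fingers":45}]'; python3 - <<'E'
from cad import *
im,C=shot("wrist","b12.png"); handles(im,C,113); print(cw(0,0,113),cw(0,70,113))
goto([460,190,230],YAW)
im,C=shot("top","b12t.png"); handles(im[:300,150:450],(C[0],C[1],C[2]-np.array([[0,0,150],[0,0,0],[0,0,0]]),C[3]),76)
E
```

```text
clock: 13.5
eef_pos: [609.4, -108.5, 117.4]
tcp_rot: [3.14, -0.007, -3.023]
contact_force: [-0.4, -0.3, 0.3]
opening: 0.53
clock: 13.92
eef_pos: [615.6, -109.6, 268.6]
tcp_rot: [-3.138, 0.011, -3.023]
contact_force: [1.1, -0.0, -0.2]
opening: 0.526
px [315.8 179.3] ctr [ 611.9 -109.4] size [19.8 93.1] axis 0.123
px [245.7 178.4] ctr [ 619.3 -176. ] size [23.8 92.3] axis 0.111
px [169.   58.7] ctr [ 518.5 -249. ] size [40.6 13.9] axis -0.257
px [622.7  60.3] ctr [470.8 144.5] size [36.9 41.1] axis 0.383
[ 619.  -178.3  113. ] [ 610.75915537 -108.78677479  113.        ]
dp [118.2 315.5  33.6] ang [-0.002  0.007  0.   ]
px [ 70.5 252.4] ctr [437. 303.] size [45.  42.1] axis -0.761
px [110.6 245.9] ctr [457.4 186.2] size [44.2 41. ] axis -1.559
px [221.1 190.3] ctr [ 625.3 -132.7] size [ 79.2 116. ] axis 1.557
```

View pics/b12.png

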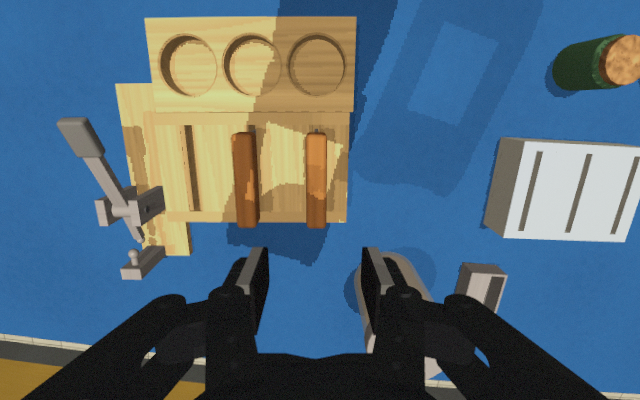

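Both scrapers are home in slots 1 and 2: handles at (245,178) and (316,179), axes and centres matching the slots. The jars are undisturbed in the top view. On to the near jar.

```bash
python3 -m creep '[{"dp":[10,28,0],"angular":[0,0,0],"fingers":82},{"dp":[24,64,0],"angular":[0,0,0],"fingers":82},{"dp":[38,101,0],"angular":[0,0,0],"fingers":82},{"dp":[52,138,5],"angular":[0,0,0],"fingers":82},{"dp":[66,175,10],"angular":[0,0,0],"fingers":82}]';python3 -m creep '[{"dp":[14,37,5],"angular":[0,0,0],"fingers":82},{"dp":[28,74,15],"angular":[0,0,0],"fingers":82},{"dp":[40,110,25],"angular":[0,0,0],"fingers":82},{"dp":[49,132,35],"angular":[0,0,0],"fingers":82},{"dp":[52,140,40],"angular":[0,0,0],"fingers":82}]'; python3 -m creep '[{"dp":[0,0,0],"angular":[0,0,0],"fingers":82},{"dp":[0,0,0],"angular":[0,0,0],"fingers":82},{"dp":[0,0,0],"angular":[0,0,0],"fingers":82}]'; python3 - <<'E'
from cad import *
im,C=shot("wrist","b13.png"); handles(im,C,76)
goto([457.5,186.4,38],YAW)
E
```

```text
clock: 14.43
eef_pos: [524.1, 58.1, 248.8]
tcp_rot: [3.141, -0.002, -3.024]
contact_force: [0.0, 0.3, 0.3]
opening: 0.956
clock: 14.85
eef_pos: [454.6, 191.8, 207.9]
tcp_rot: [-3.141, -0.004, -3.021]
contact_force: [-0.2, 0.2, 0.5]
opening: 0.961
clock: 15.1
eef_pos: [458.6, 189.0, 210.3]
tcp_rot: [-3.141, -0.0, -3.024]
contact_force: [-0.5, -0.5, -0.4]
opening: 0.959
px [ 83.9 299.5] ctr [599.3 -32.7] size [39.1 12.1] axis -0.552
px [  6.  322.9] ctr [ 643.8 -116.1] size [114.1  24.8] axis -0.19
px [ 61.7 287.5] ctr [587.9 -52. ] size [17.9 51.2] axis 0.014
px [310.7 191.2] ctr [458.1 185.2] size [45.9 46.2] axis 0.118
px [442.1 184.3] ctr [437.7 301.4] size [47.6 45.9] axis -1.449
px [ 64.6 183.4] ctr [479.8 -38.6] size [25.6 68.3] axis 0.121
dp [  1.6  -2.3 172.5] ang [-0.     0.    -0.001]
```

View pics/b13.png

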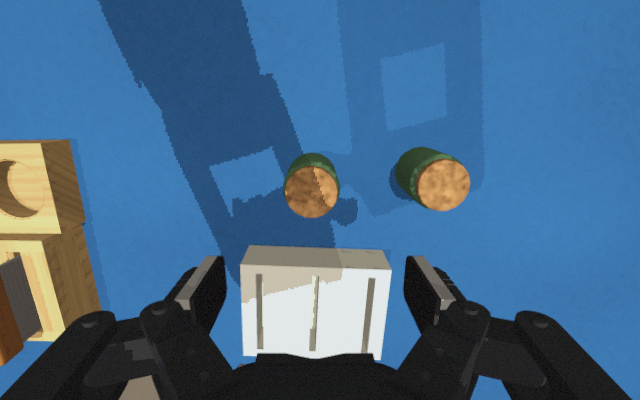

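The jar is at (311,191), world (458,185.5), the other at (442,184). I'll descend.

```bash
python3 -m creep '[{"dp":[1,-3,25],"angular":[0,0,0],"fingers":82},{"dp":[1,-3,60],"angular":[0,0,0],"fingers":82},{"dp":[1,-3,90],"angular":[0,0,0],"fingers":82},{"dp":[1,-3,105],"angular":[0,0,0],"fingers":82},{"dp":[1,-3,110],"angular":[0,0,0],"fingers":82}]';python3 -m creep '[{"dp":[0,0,0],"angular":[0,0,0],"fingers":82},{"dp":[0,0,0],"angular":[0,0,0],"fingers":82}]'; python3 - <<'E'
from cad import *
im,C=shot("wrist","b14.png"); handles(im,C,76)
goto([458,185.5,38],YAW)
E
```

```text
clock: 15.57
eef_pos: [456.5, 185.1, 98.1]
tcp_rot: [-3.14, -0.003, -3.025]
contact_force: [0.5, -0.1, -0.2]
opening: 0.957
clock: 15.73
eef_pos: [458.3, 186.5, 101.1]
tcp_rot: [3.141, 0.001, -3.024]
contact_force: [0.6, 0.9, 0.7]
opening: 0.959
px [312.8 239. ] ctr [458.  185.5] size [47.  46.9] axis -0.657
px [511.2 232.6] ctr [436.8 300.2] size [48.9 47.6] axis -1.123
dp [ 0.8 -1.2 63.5] ang [ 0.     0.002 -0.001]
```

View pics/b14.png

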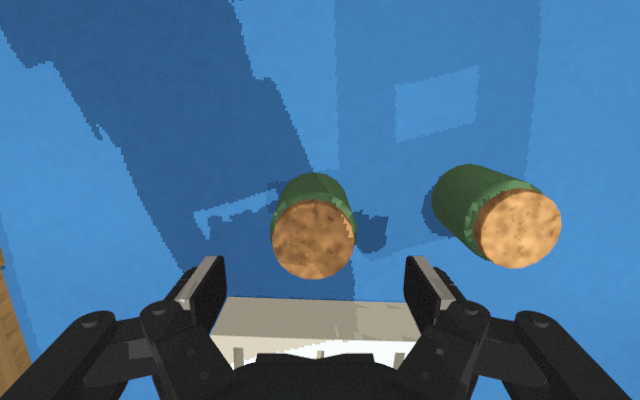

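The jar's cap (313,239) is centred between the fingers. I'll descend and grip.

```bash
python3 -m creep '[{"dp":[0.5,-1,12],"angular":[0,0,0],"fingers":82},{"dp":[0.5,-1,28],"angular":[0,0,0],"fingers":82},{"dp":[0.5,-1,44],"angular":[0,0,0],"fingers":82},{"dp":[0.5,-1,56],"angular":[0,0,0],"fingers":82},{"dp":[0.5,-1,62],"angular":[0,0,0],"fingers":82}]';python3 -m creep '[{"dp":[0,0,0],"angular":[0,0,0],"fingers":82},{"dp":[0,0,0],"angular":[0,0,0],"fingers":40},{"dp":[0,0,0],"angular":[0,0,0],"fingers":40},{"dp":[0,0,0],"angular":[0,0,0],"fingers":40},{"dp":[0,0,0],"angular":[0,0,0],"fingers":40}]' 50; python3 - <<'E'
from cad import *
im,C=shot("wrist","b15.png"); goto([458,185.5,38],YAW)
E
```

```text
clock: 16.2
eef_pos: [457.5, 185.9, 38.4]
tcp_rot: [3.141, 0.001, -3.023]
contact_force: [-1.1, 0.6, 0.1]
opening: 0.962
clock: 16.62
eef_pos: [457.7, 186.0, 39.6]
tcp_rot: [3.141, 0.002, -3.023]
contact_force: [-1.2, -0.3, 6.2]
opening: 0.617
dp [-0.2 -0.6  1.6] ang [0.    0.002 0.   ]
```

View pics/b15.png

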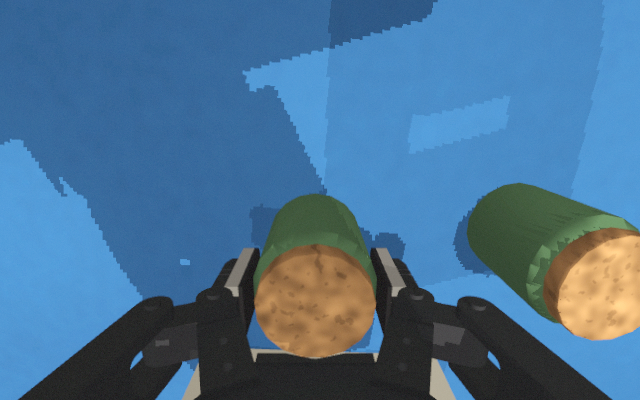

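```bash
python3 -m creep '[{"dp":[0,0,-8],"angular":[0,0,0],"fingers":40},{"dp":[0,0,-30],"angular":[0,0,0],"fingers":40},{"dp":[0,0,-65],"angular":[0,0,0],"fingers":40},{"dp":[0,0,-100],"angular":[0,0,0],"fingers":40},{"dp":[0,0,-115],"angular":[0,0,0],"fingers":40}]'; python3 - <<'E'
from cad import *
im,C=shot("wrist","b16.png"); print(cw(-110,-70,54),cw(-110,70,54),r.sense()["opening"]); goto(cw(-110,-70,130),YAW)
E
```

```text
clock: 17.08
eef_pos: [458.5, 186.5, 158.1]
tcp_rot: [3.14, 0.005, -3.023]
contact_force: [1.6, 0.1, -1.2]
opening: 0.615
[ 518.00577644 -260.76312393   54.        ] [ 501.52408717 -121.7366735    54.        ] 0.6127194277997124
dp [  -5.  -451.5   28.5] ang [0.002 0.008 0.   ]
```

View pics/b16.png

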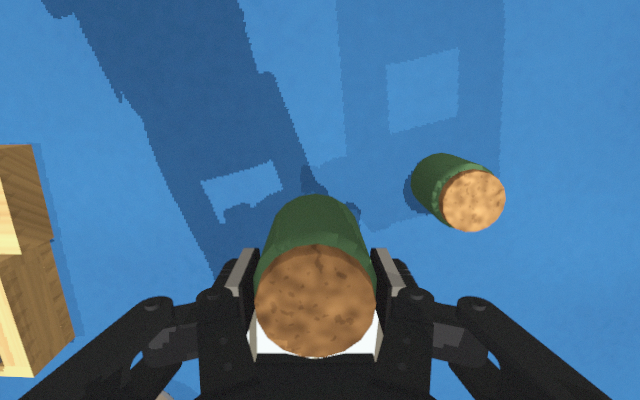

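```bash
python3 -m creep '[{"dp":[0,-30,0],"angular":[0,0,0],"fingers":40},{"dp":[-1,-70,0],"angular":[0,0,0],"fingers":40},{"dp":[-1,-110,0],"angular":[0,0,0],"fingers":40},{"dp":[-2,-150,0],"angular":[0,0,0],"fingers":40},{"dp":[-2,-190,0],"angular":[0,0,0],"fingers":40}]'; python3 -m creep '[{"dp":[0,-40,0],"angular":[0,0,0],"fingers":40},{"dp":[-1,-80,0],"angular":[0,0,0],"fingers":40},{"dp":[-1,-120,0],"angular":[0,0,0],"fingers":40},{"dp":[-2,-160,0],"angular":[0,0,0],"fingers":40},{"dp":[-2,-200,0],"angular":[0,0,0],"fingers":40}]'; python3 -m creep '[{"dp":[0,-30,0],"angular":[0,0,0],"fingers":40},{"dp":[0,-50,0],"angular":[0,0,0],"fingers":40},{"dp":[0,-60,0],"angular":[0,0,0],"fingers":40},{"dp":[0,-60,0],"angular":[0,0,0],"fingers":40},{"dp":[0,-60,0],"angular":[0,0,0],"fingers":40}]';  python3 - <<'E'
from cad import *
im,C=shot("wrist","b17.png"); goto([517.3,-260.7,54],YAW)
E
```

```text
clock: 17.55
eef_pos: [481.1, -4.3, 153.7]
tcp_rot: [-3.142, 0.001, -3.023]
contact_force: [0.9, -0.3, -1.3]
opening: 0.616
clock: 17.97
eef_pos: [506.5, -203.0, 153.5]
tcp_rot: [3.142, 0.0, -3.024]
contact_force: [1.7, -0.2, -0.5]
opening: 0.616
clock: 18.38
eef_pos: [513.4, -259.9, 153.0]
tcp_rot: [3.141, -0.001, -3.024]
contact_force: [0.6, -0.6, -0.9]
opening: 0.616
dp [-3.7 -1.9 99.1] ang [ 0.001 -0.001  0.   ]
```

View pics/b17.png

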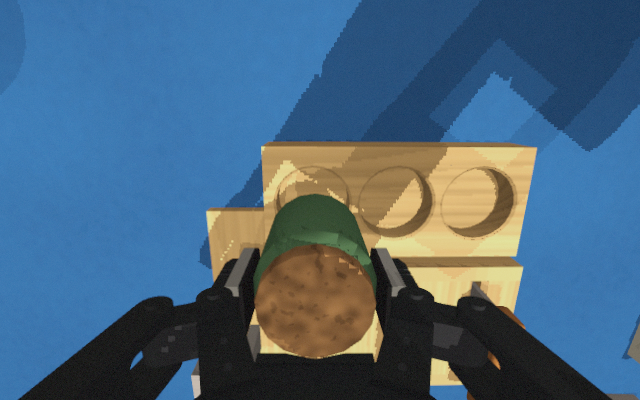

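```bash
python3 - <<'E'
from cad import *
C=cam("wrist"); W=plane(C,[(395.5,202),(478,202)],40); print(W.round(1), (2*W[0]-W[1]).round(1)); d=W[0]-W[1]; print(np.linalg.norm(d)); d/=np.linalg.norm(d); print((W[0]+70*d).round(1), cw(-110,0,40),cw(-110,70,40))
E
```

```text
[[ 507.9 -191.7   40. ]
 [ 499.6 -122.2   40. ]] [ 516.2 -261.3   40. ]
70.04178723186854
[ 516.2 -261.2   40. ] [ 509.76493181 -191.24989871   40.        ] [ 501.52408717 -121.7366735    40.        ]
```

```bash
python3 -m creep '[{"dp":[-3,-2,15],"angular":[0,0,0],"fingers":40},{"dp":[-3,-2,35],"angular":[0,0,0],"fingers":40},{"dp":[-3,-2,50],"angular":[0,0,0],"fingers":40},{"dp":[-3,-2,58],"angular":[0,0,0],"fingers":40},{"dp":[-3,-2,62],"angular":[0,0,0],"fingers":40}]'; python3 -m creep '[{"dp":[0,0,0],"angular":[0,0,0],"fingers":40},{"dp":[0,0,5],"angular":[0,0,0],"fingers":40},{"dp":[0,0,12],"angular":[0,0,0],"fingers":40},{"dp":[0,0,19],"angular":[0,0,0],"fingers":40},{"dp":[0,0,26],"angular":[0,0,0],"fingers":40}]';  python3 - <<'E'
from cad import *
im,C=shot("wrist","b18.png"); goto([516.5,-261,54],YAW)
E
```

```text
clock: 18.85
eef_pos: [516.4, -260.5, 90.2]
tcp_rot: [3.14, -0.002, -3.022]
contact_force: [0.2, 0.5, -0.7]
opening: 0.616
clock: 19.27
eef_pos: [517.3, -262.3, 65.0]
tcp_rot: [-3.141, 0.0, -3.023]
contact_force: [0.2, -0.5, -2.0]
opening: 0.619
dp [-0.2  0.9  9.5] ang [ 0.001 -0.001  0.   ]
```

View pics/b18.png

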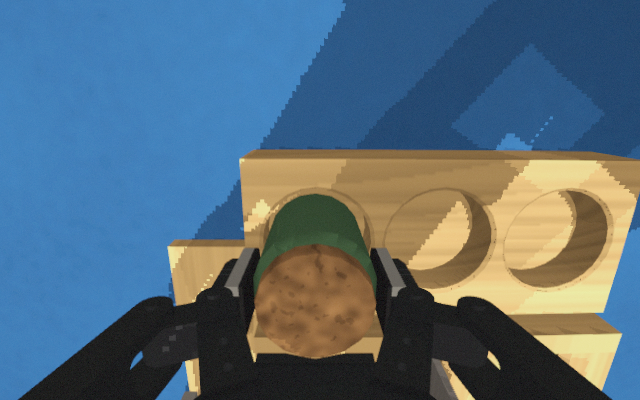

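```bash
python3 -m creep '[{"dp":[0,0.5,4],"angular":[0,0,0],"fingers":40},{"dp":[0,0.5,7],"angular":[0,0,0],"fingers":40},{"dp":[0,0.5,10],"angular":[0,0,0],"fingers":40},{"dp":[0,0.5,11],"angular":[0,0,0],"fingers":40},{"dp":[0,0.5,11.5],"angular":[0,0,0],"fingers":40}]'
```

```text
clock: 19.73
eef_pos: [517.0, -261.7, 53.7]
tcp_rot: [3.141, -0.0, -3.023]
contact_force: [-1.6, 0.5, 3.0]
opening: 0.614
```

```bash
python3 -m creep '[{"dp":[0,0,0],"angular":[0,0,0],"fingers":74},{"dp":[0,0,0],"angular":[0,0,0],"fingers":74},{"dp":[0,0,0],"angular":[0,0,0],"fingers":74},{"dp":[0,0,-10],"angular":[0,0,0],"fingers":74},{"dp":[0,0,-30],"angular":[0,0,0],"fingers":74}]'; python3 -m creep '[{"dp":[0,0,-30],"angular":[0,0,0],"fingers":80},{"dp":[0,0,-65],"angular":[0,0,0],"fingers":80},{"dp":[0,0,-100],"angular":[0,0,0],"fingers":80},{"dp":[0,0,-120],"angular":[0,0,0],"fingers":80},{"dp":[0,0,-125],"angular":[0,0,0],"fingers":80}]'; python3 - <<'E'
from cad import *
im,C=shot("wrist","b19.png"); handles(im,C,90); goto([437.3,300.8,210],YAW)
im,C=shot("top","b19t.png"); handles(im[:300,150:450],(C[0],C[1],C[2]-np.array([[0,0,150],[0,0,0],[0,0,0]]),C[3]),76)
E
```

```text
clock: 20.15
eef_pos: [515.7, -261.0, 82.8]
tcp_rot: [3.14, -0.003, -3.023]
contact_force: [-0.2, -0.6, 0.4]
opening: 0.867
clock: 20.57
eef_pos: [519.1, -262.8, 214.2]
tcp_rot: [-3.137, 0.006, -3.023]
contact_force: [0.5, -0.6, 0.4]
opening: 0.934
px [470.7 282.8] ctr [ 590.3 -105.8] size [32.5 46.8] axis 0.114
px [390.8 311. ] ctr [ 630.5 -174.5] size [ 26.4 113.1] axis 0.121
px [317.1 192.6] ctr [ 517.6 -261.9] size [46.  47.4] axis 0.12
px [471.6 184.7] ctr [ 494.  -129.3] size [43.2 15.7] axis -0.124
dp [ 14.4 569.    0.9] ang [-0.003  0.005  0.   ]
px [ 70.5 252.4] ctr [437. 303.] size [45.  42.1] axis -0.761
px [228.3 232.6] ctr [ 506.6 -150.3] size [141.2  99.6] axis -1.537
px [259.3 197.4] ctr [ 605.  -251.1] size [85.9 41.4] axis -0.291
px [211.3 193.5] ctr [ 616.5 -108.3] size [19.9 95. ] axis 0.117
px [234.8 190.8] ctr [ 624.7 -178.2] size [22.3 97.9] axis 0.119
```

View pics/b19.png

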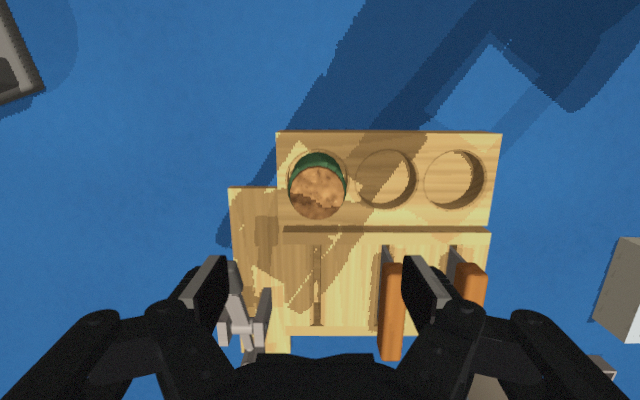

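Jar 1 stands in well 0: cap at (317,192), upright, 46 mm across at the 90 mm plane. The second jar hasn't moved, so I'll go there.

```bash
python3 -m creep '[{"dp":[1,30,0],"angular":[0,0,0],"fingers":82},{"dp":[2,70,0],"angular":[0,0,0],"fingers":82},{"dp":[3,110,0],"angular":[0,0,0],"fingers":82},{"dp":[4,150,0],"angular":[0,0,0],"fingers":82},{"dp":[5,190,0],"angular":[0,0,0],"fingers":82}]'; python3 -m creep '[{"dp":[1,40,0],"angular":[0,0,0],"fingers":82},{"dp":[2,80,0],"angular":[0,0,0],"fingers":82},{"dp":[3,120,0],"angular":[0,0,0],"fingers":82},{"dp":[4,160,0],"angular":[0,0,0],"fingers":82},{"dp":[5,200,0],"angular":[0,0,0],"fingers":82}]'; python3 -m creep '[{"dp":[1,40,0],"angular":[0,0,0],"fingers":82},{"dp":[2,80,0],"angular":[0,0,0],"fingers":82},{"dp":[3,120,0],"angular":[0,0,0],"fingers":82},{"dp":[4,150,0],"angular":[0,0,0],"fingers":82},{"dp":[4,170,0],"angular":[0,0,0],"fingers":82}]';  python3 -m creep '[{"dp":[0,0,0],"angular":[0,0,0],"fingers":82},{"dp":[0,0,0],"angular":[0,0,0],"fingers":82},{"dp":[0,0,0],"angular":[0,0,0],"fingers":82}]'; python3 - <<'E'
from cad import *
im,C=shot("wrist","b20.png"); handles(im,C,76)
goto([437.3,301,100],YAW)
E
```

```text
clock: 21.08
eef_pos: [488.0, -72.0, 207.1]
tcp_rot: [3.141, -0.003, -3.024]
contact_force: [0.6, 0.1, -0.1]
opening: 0.958
clock: 21.5
eef_pos: [459.4, 125.9, 207.4]
tcp_rot: [-3.141, -0.003, -3.024]
contact_force: [0.8, -0.7, 0.3]
opening: 0.959
clock: 21.92
eef_pos: [435.4, 295.1, 207.1]
tcp_rot: [-3.141, -0.002, -3.022]
contact_force: [0.6, 0.4, -0.1]
opening: 0.958
clock: 22.17
eef_pos: [436.4, 291.7, 207.6]
tcp_rot: [-3.14, -0.002, -3.023]
contact_force: [0.3, -0.0, -0.8]
opening: 0.96
px [326.9 196.1] ctr [437.7 302.6] size [46.  46.3] axis 0.83
dp [ -1.9   9.5 107.9] ang [-0.001 -0.002 -0.   ]
```

View pics/b20.png

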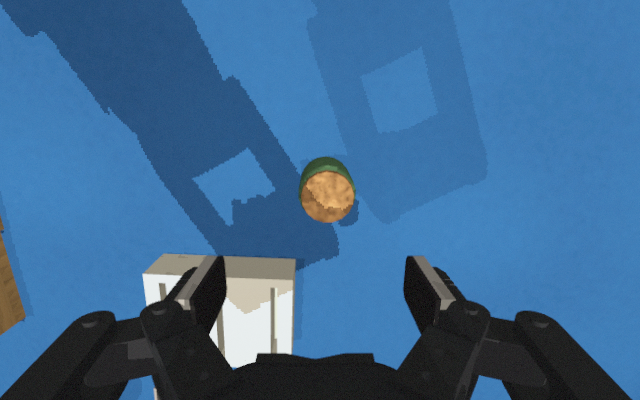

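```bash
python3 -m creep '[{"dp":[-2,11,25],"angular":[0,0,0],"fingers":82},{"dp":[-2,11,60],"angular":[0,0,0],"fingers":82},{"dp":[-2,11,90],"angular":[0,0,0],"fingers":82},{"dp":[-2,11,105],"angular":[0,0,0],"fingers":82},{"dp":[-2,11,107],"angular":[0,0,0],"fingers":82}]';python3 -m creep '[{"dp":[0,0,0],"angular":[0,0,0],"fingers":82},{"dp":[0,0,0],"angular":[0,0,0],"fingers":82}]'; python3 - <<'E'
from cad import *
im,C=shot("wrist","b21.png"); handles(im,C,76)
goto([437.8,302.5,38],YAW)
E
```

```text
clock: 22.63
eef_pos: [436.1, 301.2, 98.6]
tcp_rot: [-3.139, -0.005, -3.025]
contact_force: [-1.4, -0.3, -0.1]
opening: 0.959
clock: 22.8
eef_pos: [438.6, 303.5, 102.7]
tcp_rot: [3.141, 0.001, -3.024]
contact_force: [0.9, 0.2, 0.2]
opening: 0.959
px [313.8 236.7] ctr [437.5 302.8] size [46.1 48. ] axis 0.451
dp [ 1.3 -1.3 65.1] ang [ 0.001  0.002 -0.001]
```

View pics/b21.png

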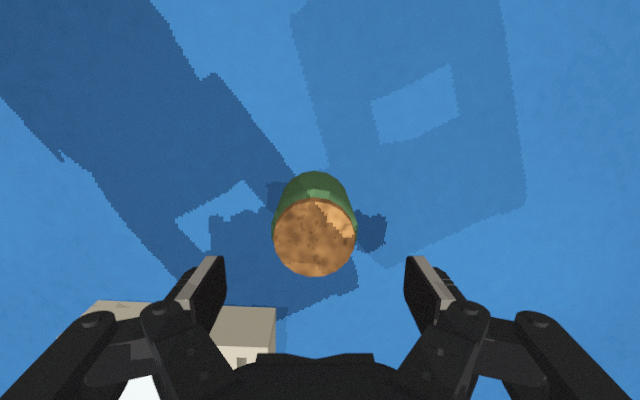

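The cap (314,237) is centred between the fingers. I'll descend and grip.

```bash
python3 -m creep '[{"dp":[1,-1,12],"angular":[0,0,0],"fingers":82},{"dp":[1,-1,28],"angular":[0,0,0],"fingers":82},{"dp":[1,-1,44],"angular":[0,0,0],"fingers":82},{"dp":[1,-1,56],"angular":[0,0,0],"fingers":82},{"dp":[1,-1,63],"angular":[0,0,0],"fingers":82}]';python3 -m creep '[{"dp":[0,0,0],"angular":[0,0,0],"fingers":82},{"dp":[0,0,0],"angular":[0,0,0],"fingers":40},{"dp":[0,0,0],"angular":[0,0,0],"fingers":40},{"dp":[0,0,0],"angular":[0,0,0],"fingers":40},{"dp":[0,0,0],"angular":[0,0,0],"fingers":40}]' 50; python3 -m creep '[{"dp":[0,0,-8],"angular":[0,0,0],"fingers":40},{"dp":[0,0,-30],"angular":[0,0,0],"fingers":40},{"dp":[0,0,-65],"angular":[0,0,0],"fingers":40},{"dp":[0,0,-100],"angular":[0,0,0],"fingers":40},{"dp":[0,0,-115],"angular":[0,0,0],"fingers":40}]'; python3 - <<'E'
from cad import *
im,C=shot("wrist","b22.png"); goto([499.8,-122,130],YAW)
E
```

```text
clock: 23.27
eef_pos: [437.2, 302.8, 38.6]
tcp_rot: [3.141, 0.0, -3.024]
contact_force: [-0.0, -0.8, -1.3]
opening: 0.958
clock: 23.68
eef_pos: [437.6, 303.1, 39.9]
tcp_rot: [3.141, 0.001, -3.023]
contact_force: [0.5, -1.2, 4.7]
opening: 0.617
clock: 24.1
eef_pos: [438.5, 303.8, 158.6]
tcp_rot: [3.139, 0.005, -3.023]
contact_force: [1.3, 1.2, -1.8]
opening: 0.618
dp [  -9.5 -430.7   28.5] ang [0.004 0.007 0.   ]
```

View pics/b22.png

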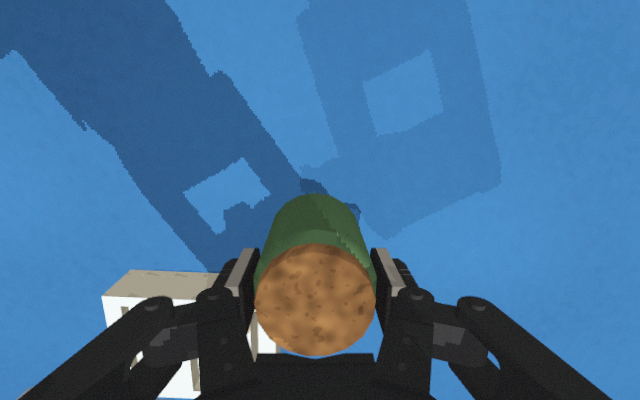

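```bash
python3 -m creep '[{"dp":[0,-30,0],"angular":[0,0,0],"fingers":40},{"dp":[-1,-70,0],"angular":[0,0,0],"fingers":40},{"dp":[-2,-110,0],"angular":[0,0,0],"fingers":40},{"dp":[-3,-150,0],"angular":[0,0,0],"fingers":40},{"dp":[-4,-190,0],"angular":[0,0,0],"fingers":40}]'; python3 -m creep '[{"dp":[-1,-40,0],"angular":[0,0,0],"fingers":40},{"dp":[-2,-80,0],"angular":[0,0,0],"fingers":40},{"dp":[-3,-120,0],"angular":[0,0,0],"fingers":40},{"dp":[-4,-160,0],"angular":[0,0,0],"fingers":40},{"dp":[-5,-195,0],"angular":[0,0,0],"fingers":40}]'; python3 -m creep '[{"dp":[0,-25,0],"angular":[0,0,0],"fingers":40},{"dp":[0,-39,0],"angular":[0,0,0],"fingers":40},{"dp":[0,-43,0],"angular":[0,0,0],"fingers":40},{"dp":[0,-43,0],"angular":[0,0,0],"fingers":40},{"dp":[0,-43,0],"angular":[0,0,0],"fingers":40}]';  python3 - <<'E'
from cad import *
im,C=shot("wrist","b23.png"); goto([499.8,-122,54],YAW)
E
```

```text
clock: 24.57
eef_pos: [462.9, 112.9, 154.0]
tcp_rot: [3.142, 0.0, -3.023]
contact_force: [1.3, 0.3, -1.1]
opening: 0.616
clock: 24.98
eef_pos: [491.0, -80.9, 154.0]
tcp_rot: [-3.141, 0.0, -3.024]
contact_force: [1.2, 0.7, -1.0]
opening: 0.614
clock: 25.4
eef_pos: [496.0, -120.6, 153.7]
tcp_rot: [3.141, -0.001, -3.024]
contact_force: [-0.5, 0.3, -2.2]
opening: 0.614
dp [-3.6 -2.2 99.7] ang [ 0.    -0.     0.001]
```

View pics/b23.png

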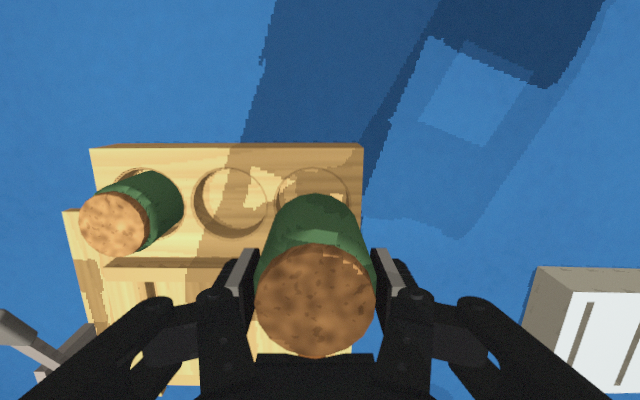

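```bash
python3 - <<'E'
from cad import *
C=cam("wrist"); W=plane(C,[(231,202)],40)[0]; print(W.round(1), (W[:2]+MM@np.array([0,70])).round(1))
E
python3 -m creep '[{"dp":[-3.5,-2,15],"angular":[0,0,0],"fingers":40},{"dp":[-3.5,-2,35],"angular":[0,0,0],"fingers":40},{"dp":[-3.5,-2,50],"angular":[0,0,0],"fingers":40},{"dp":[-3.5,-2,58],"angular":[0,0,0],"fingers":40},{"dp":[-3.5,-2,60],"angular":[0,0,0],"fingers":40}]'
```

```text
[ 506.9 -189.6   40. ] [ 498.7 -120.1]
clock: 25.87
eef_pos: [499.1, -121.5, 92.5]
tcp_rot: [3.141, -0.002, -3.022]
contact_force: [-1.0, 1.0, -1.8]
opening: 0.613
```

```bash
python3 -m creep '[{"dp":[0,0.5,0],"angular":[0,0,0],"fingers":40},{"dp":[0,0.5,5],"angular":[0,0,0],"fingers":40},{"dp":[0,0.5,12],"angular":[0,0,0],"fingers":40},{"dp":[0,0.5,19],"angular":[0,0,0],"fingers":40},{"dp":[0,0.5,26],"angular":[0,0,0],"fingers":40}]';  python3 - <<'E'
from cad import *
im,C=shot("wrist","b24.png"); goto([499.4,-121.2,54],YAW)
E
```

```text
clock: 26.28
eef_pos: [500.2, -122.3, 67.4]
tcp_rot: [-3.141, 0.001, -3.023]
contact_force: [1.0, -0.0, -1.9]
opening: 0.613
dp [-0.3  0.9 12.1] ang [ 0.001 -0.001  0.   ]
```

View pics/b24.png

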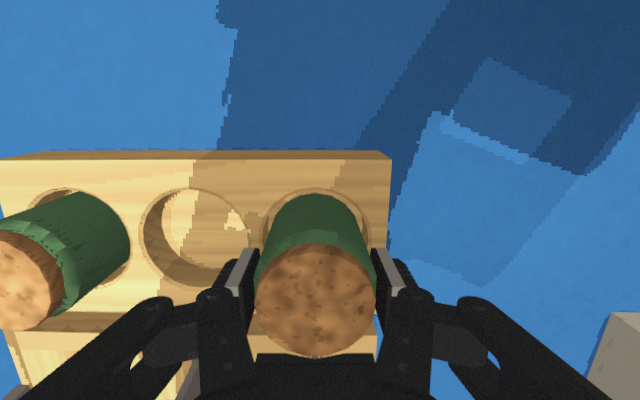

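The jar is inside the well rim, centred at (315,220), with no side force. I'll lower it home.

```bash
python3 -m creep '[{"dp":[0,0.5,4],"angular":[0,0,0],"fingers":40},{"dp":[0,0.5,8],"angular":[0,0,0],"fingers":40},{"dp":[0,0.5,11],"angular":[0,0,0],"fingers":40},{"dp":[0,0.5,13],"angular":[0,0,0],"fingers":40},{"dp":[0,0.5,13.5],"angular":[0,0,0],"fingers":40}]'
```

```text
clock: 26.75
eef_pos: [499.8, -121.8, 54.0]
tcp_rot: [3.141, -0.0, -3.023]
contact_force: [-1.6, -0.1, 1.9]
opening: 0.619
```

```bash
python3 -m creep '[{"dp":[0,0,0],"angular":[0,0,0],"fingers":74},{"dp":[0,0,0],"angular":[0,0,0],"fingers":74},{"dp":[0,0,0],"angular":[0,0,0],"fingers":74},{"dp":[0,0,-10],"angular":[0,0,0],"fingers":74},{"dp":[0,0,-30],"angular":[0,0,0],"fingers":74}]'; python3 -m creep '[{"dp":[0,0,-30],"angular":[0,0,0],"fingers":74},{"dp":[0,0,-65],"angular":[0,0,0],"fingers":74},{"dp":[0,0,-105],"angular":[0,0,0],"fingers":40},{"dp":[0,0,-145],"angular":[0,0,0],"fingers":20},{"dp":[0,0,-165],"angular":[0,0,0],"fingers":0}]'; python3 - <<'E'
from cad import *
im,C=shot("wrist","b25.png"); handles(im,C,90); goto(cw(-45,-150,230),YAW)
E
```

```text
clock: 27.17
eef_pos: [498.6, -121.4, 83.6]
tcp_rot: [3.14, -0.003, -3.023]
contact_force: [-0.8, -0.3, 0.5]
opening: 0.87
clock: 27.58
eef_pos: [501.5, -122.2, 255.2]
tcp_rot: [-3.139, 0.006, -3.023]
contact_force: [1.7, -1.3, -0.3]
opening: 0.453
px [314.8 288.1] ctr [ 621.5 -108.2] size [ 21.4 109.7] axis 0.109
px [245.  254.1] ctr [ 585.8 -187.9] size [33.3 17.4] axis -0.794
px [175.5 182.5] ctr [ 517.1 -260.1] size [47.6 45.9] axis -1.451
px [315.3 182.2] ctr [ 500.2 -121.9] size [46.4 46.6] axis 0.119
dp [ -63.4 -219.    28.9] ang [-0.004  0.01   0.   ]
```

View pics/b25.png

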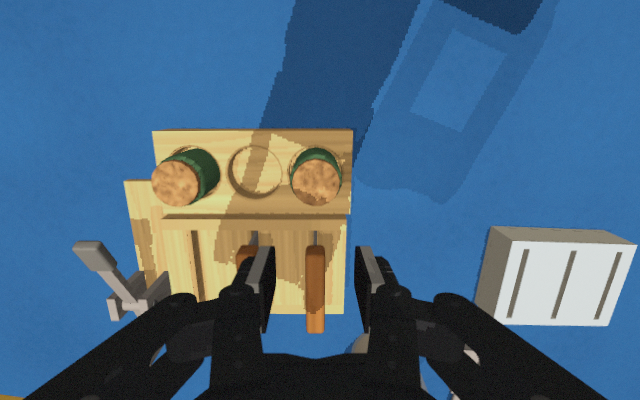

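Both jars stand in wells 0 and 2 (caps at (176,182) and (315,182)) and both scrapers are in. Now the lever, fingers shut.

```bash
python3 -m creep '[{"dp":[-8,-30,0],"angular":[0,0,0],"fingers":0},{"dp":[-19,-68,0],"angular":[0,0,0],"fingers":0},{"dp":[-30,-105,0],"angular":[0,0,0],"fingers":0},{"dp":[-41,-142,0],"angular":[0,0,0],"fingers":0},{"dp":[-52,-180,0],"angular":[0,0,0],"fingers":0}]' 60; python3 -m creep '[{"dp":[-6,-20,5],"angular":[0,0,0],"fingers":0},{"dp":[-11,-35,12],"angular":[0,0,0],"fingers":0},{"dp":[-11,-39,20],"angular":[0,0,0],"fingers":0},{"dp":[-11,-39,20],"angular":[0,0,0],"fingers":0},{"dp":[-11,-39,20],"angular":[0,0,0],"fingers":0}]';  python3 - <<'E'
from cad import *
im,C=shot("wrist","b26.png"); goto(cw(-42,-150,117),YAW); print(r.sense()["opening"])
E
```

```text
clock: 28.05
eef_pos: [573.2, -295.9, 250.1]
tcp_rot: [-3.141, 0.001, -3.023]
contact_force: [0.8, 0.0, 0.3]
opening: 0.006
clock: 28.47
eef_pos: [587.5, -331.0, 228.8]
tcp_rot: [3.14, -0.001, -3.024]
contact_force: [-0.4, -0.3, -0.2]
opening: -0.002
dp [ -7.   -2.3 112.4] ang [ 0.001 -0.001  0.001]
0.0006580150721693052
```

View pics/b26.png

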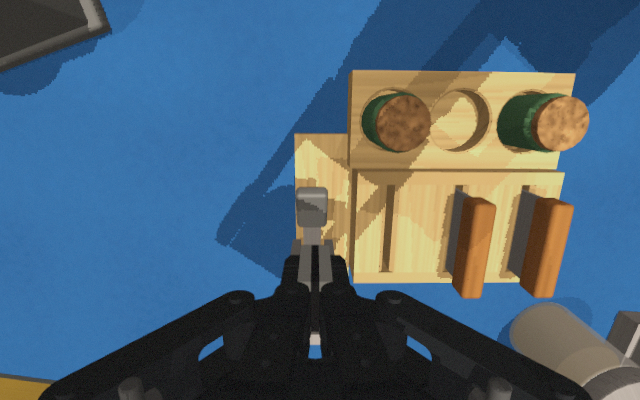

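```bash
python3 - <<'E'
from cad import *
C=cam("wrist"); im=cv2.imread("pics/b26.png")
cv2.imwrite("pics/b26z.png",cv2.resize(im[170:260,270:360],None,fx=6,fy=6,interpolation=cv2.INTER_CUBIC))
for p in [(312.5,187),(312.5,198),(312.5,227)]:
    W=plane(C,[p],117)[0]; print(p,W.round(1),(MM.T@(W[:2]-T0)).round(1))
print(proj(C,[cw(-38,-150,117),cw(-58,-150,129),cw(-18,-150,105)]))
E
```

```text
(312.5, 187) [ 577.5 -333.7  117. ] [ -59.5 -149.4]
(312.5, 198) [ 586.8 -332.6  117. ] [ -50.1 -149.4]
(312.5, 227) [ 612.3 -329.6  117. ] [ -24.4 -149.5]
[[311.82886765 211.86043184]
 [311.66597585 192.44035735]
 [311.97272698 228.94153669]]
```

View pics/b26z.png

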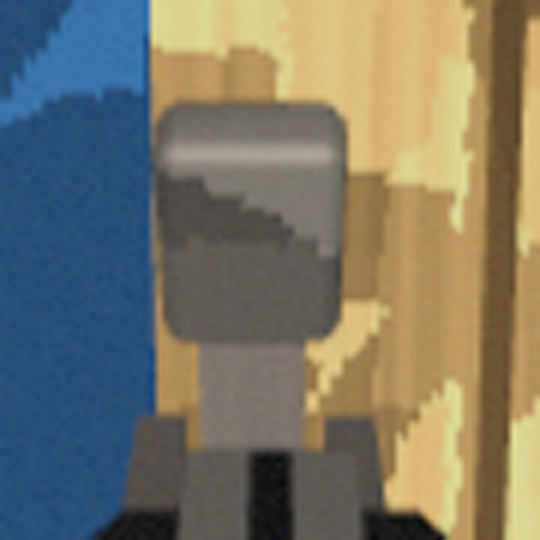

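The pad is at (312,207), which matches the predicted caddy point (-38,-150,117). I'll approach and press.

```bash
python3 - <<'E'
from cad import *
goto(cw(-44,-150,135),YAW);goto(cw(-50,-150,66),YAW)
E
python3 -m creep '[{"dp":[-5,-2,20],"angular":[0,0,0],"fingers":0},{"dp":[-5,-2,50],"angular":[0,0,0],"fingers":0},{"dp":[-5,-2,75],"angular":[0,0,0],"fingers":0},{"dp":[-5,-2,88],"angular":[0,0,0],"fingers":0},{"dp":[-5,-2,92],"angular":[0,0,0],"fingers":0}]'; python3 - <<'E'
from cad import *
goto(cw(-44,-150,135),YAW);goto(cw(-50,-150,66),YAW)
shot("wrist","b27.png")
E
```

```text
dp [-5.  -2.3 94.4] ang [ 0.001 -0.001  0.001]
dp [  1.   -2.4 163.4] ang [ 0.001 -0.001  0.001]
clock: 28.93
eef_pos: [592.3, -331.6, 135.4]
tcp_rot: [3.139, -0.003, -3.023]
contact_force: [-0.2, -0.8, -0.0]
opening: -0.001
dp [-0.5 -0.9  0.4] ang [ 0.002 -0.003  0.001]
dp [ 5.3 -1.  69.5] ang [ 0.002 -0.003  0.001]
```

View pics/b27.png

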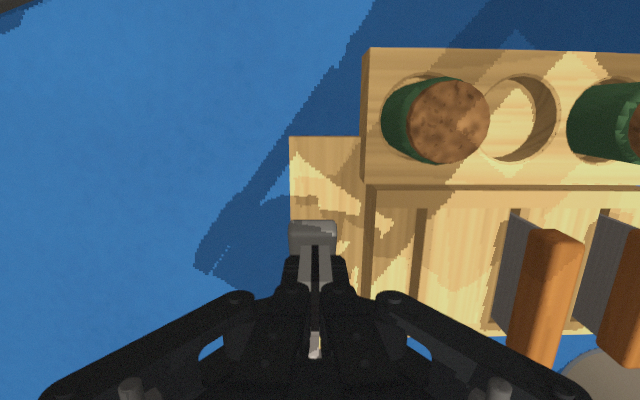

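Fingertips are over the pad (313,235). I'll press in small steps.

```bash
python3 -m creep '[{"dp":[0,-1,6],"angular":[0,0,0],"fingers":0},{"dp":[1,-1,13],"angular":[0,0,0],"fingers":0},{"dp":[2,-1,20],"angular":[0,0,0],"fingers":0},{"dp":[3,-1,27],"angular":[0,0,0],"fingers":0},{"dp":[3,-1,34],"angular":[0,0,0],"fingers":0}]'; python3 -m creep '[{"dp":[1,0,6],"angular":[0,0,0],"fingers":0},{"dp":[1,0,12],"angular":[0,0,0],"fingers":0},{"dp":[2,0,18],"angular":[0,0,0],"fingers":0},{"dp":[2,0,24],"angular":[0,0,0],"fingers":0},{"dp":[2,0,28],"angular":[0,0,0],"fingers":0}]'; python3 - <<'E'
from cad import *
goto(cw(-50,-150,66),YAW)
E
```

```text
clock: 29.4
eef_pos: [590.7, -334.9, 103.3]
tcp_rot: [-3.141, 0.0, -3.024]
contact_force: [-2.1, -0.2, 4.1]
opening: 0.003
clock: 29.82
eef_pos: [588.3, -334.8, 74.5]
tcp_rot: [3.141, -0.0, -3.024]
contact_force: [-0.1, -0.5, -0.1]
opening: 0.001
dp [1.1 1.8 8.5] ang [ 0. -0. -0.]
```

Force dropped to zero at z = 74.5, so it seems to have snapped over. I'll follow down to the stop to confirm.

```bash
python3 -m creep '[{"dp":[0,1,3],"angular":[0,0,0],"fingers":0},{"dp":[0,1.5,6],"angular":[0,0,0],"fingers":0},{"dp":[0,1.5,8],"angular":[0,0,0],"fingers":0},{"dp":[0,1.5,9.5],"angular":[0,0,0],"fingers":0},{"dp":[0,1.5,10.5],"angular":[0,0,0],"fingers":0}]'
```

```text
clock: 30.23
eef_pos: [588.5, -333.1, 65.8]
tcp_rot: [3.141, -0.0, -3.023]
contact_force: [-5.6, 5.7, 17.6]
opening: -0.001
```

On the stop (17.6 N at z = 65.8). I'll release and rise for a look.

```bash
python3 -m creep '[{"dp":[0,0,-10],"angular":[0,0,0],"fingers":0},{"dp":[0,0,-40],"angular":[0,0,0],"fingers":0},{"dp":[0,0,-80],"angular":[0,0,0],"fingers":0},{"dp":[0,0,-120],"angular":[0,0,0],"fingers":0},{"dp":[0,0,-160],"angular":[0,0,0],"fingers":0}]'; python3 -m creep '[{"dp":[30,10,-10],"angular":[0,0,0],"fingers":0},{"dp":[65,20,-20],"angular":[0,0,0],"fingers":0},{"dp":[90,25,-30],"angular":[0,0,0],"fingers":0},{"dp":[100,30,-30],"angular":[0,0,0],"fingers":0},{"dp":[100,30,-30],"angular":[0,0,0],"fingers":0}]'; python3 -m creep '[{"dp":[0,0,0],"angular":[0,0,0],"fingers":0},{"dp":[0,0,0],"angular":[0,0,0],"fingers":0},{"dp":[0,0,0],"angular":[0,0,0],"fingers":0},{"dp":[0,0,0],"angular":[0,0,0],"fingers":0}]'; python3 - <<'E'
from cad import *
im,C=shot("wrist","b28.png"); handles(im,C,113); print("z90");handles(im,C,90); shot("scene","b28s.png"); shot("top","b28t.png")
print(proj(C,[cw(-53,-150,66),cw(-38,-150,117)]))
a=cv2.imread("pics/b28s.png")[110:300,150:460]; b=cv2.imread("pics/b28t.png")[130:270,200:460]
cv2.imwrite("pics/c1.png",cv2.resize(a,None,fx=2.5,fy=2.5)); cv2.imwrite("pics/c2.png",cv2.resize(b,None,fx=3,fy=3))
E
```

```text
clock: 30.65
eef_pos: [588.3, -333.1, 226.6]
tcp_rot: [3.141, -0.0, -3.023]
contact_force: [1.3, -0.5, 0.2]
opening: -0.003
clock: 31.07
eef_pos: [484.2, -315.0, 255.8]
tcp_rot: [-3.141, 0.001, -3.024]
contact_force: [1.3, 0.1, 0.2]
opening: 0.002
clock: 31.4
eef_pos: [486.5, -315.3, 254.0]
tcp_rot: [3.141, -0.001, -3.023]
contact_force: [-1.1, 0.1, -0.5]
opening: 0.003
px [420.4 349.2] ctr [ 648.9 -179.3] size [10.6 38. ] axis 1.007
px [488.5 308.4] ctr [ 592.6 -119.6] size [31.7 76. ] axis 0.119
px [427.6 292.6] ctr [ 580.3 -188. ] size [26.2 36.3] axis 0.113
px [362.2 219.8] ctr [ 509.2 -267. ] size [42.6 43.1] axis 0.142
px [497.2 218.7] ctr [ 493.4 -139.2] size [42.  45.8] axis 0.981
z90
px [420.4 349.2] ctr [ 667.9 -167.6] size [11.4 41.1] axis 1.007
px [488.5 308.4] ctr [ 607. -103.] size [34.3 82.2] axis 0.119
px [427.6 292.6] ctr [ 593.8 -177. ] size [28.3 39.2] axis 0.113
px [362.2 219.8] ctr [ 516.9 -262.3] size [46.1 46.6] axis 0.142
px [497.2 218.7] ctr [ 499.8 -124.2] size [45.4 49.5] axis 0.981
[[288.61680522 260.94367843]
 [285.06047531 297.60563877]]
```

View pics/b28.png

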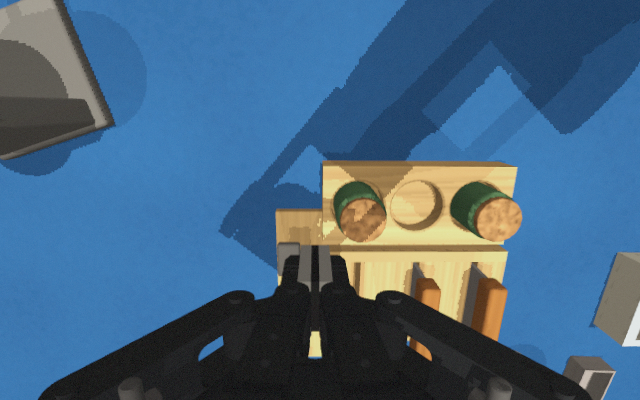

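View pics/c1.png

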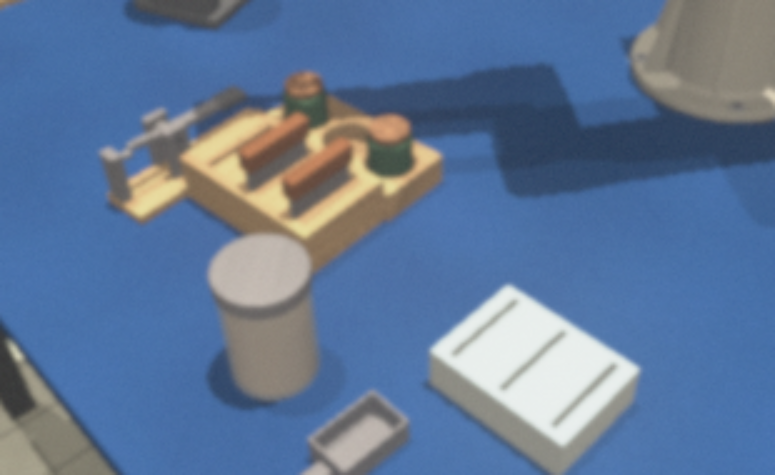

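View pics/c2.png

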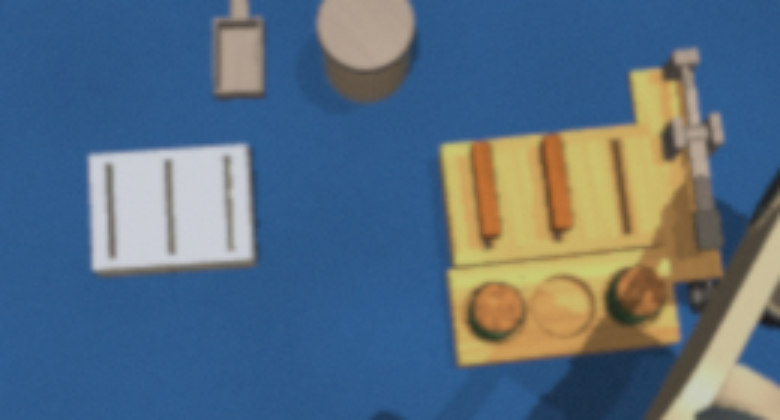

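All three views agree: the lever is flat and staying down more than 1 s after release, with the pad at (288,255) against a predicted (289,261) for the down position. Scrapers are home, jars upright, and the canister and scoop unmoved. I'm handing in the job.

```bash
python3 - <<'E'
from rig import r
s=r.sense(); print(s["clock"],s["contact_force"]); print(r.sign_off())
E
```

```text
31.55 [-0.28675711  0.6638711   0.55472639]
the job is handed in; nothing more can be done
None
```

The caddy is loaded and the lever is locked down. I handed the job in at about 31.6 s of the 210 s allowed, and the sign-off reports no verdict.

- **Scrapers:** the start held two, now in slots 1 and 2. Each bottomed out with about 15 N at the expected height, and each handle was seen within 1 to 2 mm of its slot centre, apart from one oblique wrist reading of the slot 1 handle, which was about 2.5 mm off.
- **Jars:** the start held two, now upright in wells 0 and 2. They touched bottom at the height expected for the wells, and the caps read about 46 mm across at z = 90 in the last view. I saw neither jar knocked aside.
- **Lever:** I pressed it after everything else was in. It snapped over, then met its stop with 17.6 N at z = 65.8. More than 1 s after release it was still down in the wrist, scene and top views.
- **Bystanders:** the canister and scoop look unmoved, judged by eye in the top and scene pictures. The rack is empty, and the gripper was clear of everything at hand-in, at z of about 254.

**Disagreement between checks:** position estimates of the caddy from its wells and from its slots differed by 2 to 4 mm along x. I used the well readings for the jars and the slot-based pose for the scrapers, and both fitted without side load.

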